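# Pile up the game cases by touch and plug in the cartridge

## Robot

A 6-joint arm with a two-finger parallel gripper is mounted at the origin on the work surface. World frame = base frame: x ahead of the robot, y to its left, z up, the work surface at z = 0. Lengths are in m, angles in rad, forces in N, time in s.
With the tool pointing down it reaches from about 0.35 to 0.775 m from the base axis. Payload 7.3 kg.
Tool frame: the origin (TCP) lies on the mounting face of the last link; the fingertips stand 178 mm ahead of it and the grasp point (between the pads) lies 159 mm ahead of it (robot.tcp_to_tips is the distance from the TCP to the fingertips, in m); z points along the fingers, y is the direction in which the jaws open and shut (so a half turn about z gives the same grasp; the last joint's range is limited). The gripper opens to 92 mm and grips with 3 to 60 N. Pads are 19 mm wide; open, the fingers measure 130 mm over their backs; the gripper's body (75 mm by 190 mm) begins 47 mm behind the grasp point.
Start: joints at [-0.146, 0.342, 1.524, -0, 1.275, -0.146], TCP at [0.525, 0, 0.405] pointing down, gripper open.
Joint ranges: [-2.53, 2.53], [-0.77, 2.02], [0.04, 2.7], [-1, 4.14], [0.28, 2.66], [-3.11, 3.11]. Speed limits (rad/s): [2.57, 2.57, 3.14, 3.14, 3.14, 3.14].

## Interface

Orientations are given as [roll, pitch, yaw] about the fixed x, y, z axes, in that order (R = Rz(yaw) Ry(pitch) Rx(roll)).
In Python, from cell import robot, viewer gives the robot as it stands.
- The arm moves only by the shell command python3 -m creep 'ROWS' [OPENING] [FORCE]. ROWS is JSON, a list that holds one entry, the list of rows, each a list of 6 numbers: the shift along the world's x, y, z in mm, then the turn, a rotation vector about the world's x, y, z in degrees. A call has 1 to 5 rows; each row shifts and turns the pose as measured when the row begins; what a row does not reach is not made up. A row lasts 1/12 s, in which the tool goes at most 41.7 mm and 7.16 degrees, less where a joint would pass 70% of its speed; a pose out of reach is approached as far as the arm can. A call with a gripper value outside its range is refused whole. OPENING is the closure, from -1 (fully open) to 1 (shut), set as the call begins (- or left out, the last holds). The fingers move at their own pace and stop on an object; FORCE is the grip in N (left out, the last holds). Time passes only in rows, so rows that do not move let the fingers close. It gives the time, the measured TCP pose, the force and the opening at its end, in the units of the state.
- robot.observe(): the state, without advancing time (a new reading comes with each control period).
- viewer.read_camera(name): name is "scene" or "side" or "wrist"; returns the picture (480x640x3 uint8, blue, green, red); there is no depth.
- viewer.camera_model(name): a dict with "fx", "fy", "cx", "cy" (pixels), "pose" (4x4, takes a point from camera to world coordinates); the wrist camera has in their place "mount" (4x4, takes a point from camera to tool coordinates, whose origin is the TCP and whose axes are the flange's). Camera axes: x right, y up, looking along -z (the intrinsics and any distortion apply to the point x, -y, -z); pixel columns grow to the right and rows downward; lengths in m; the calibration is good to about 2 mm. A picture is of the moment at which its call begins: read the wrist's pose just before it. camera_model takes no time and is no camera call.
- robot.hand_in(): hands the job in, once; it reports no verdict.
The state is a dict: "time": time; "qpos": joint angles; "qvel": joint speeds; "joint_efforts": joint torques, N m; "tool_pos": TCP position; "tool_rot": TCP orientation; "contact_force": force on the tool from outside, world axes, zero at the start; "torque": the same for the moment, N m; "opening": finger opening in m.
Only numpy, scipy, OpenCV 4.12 (cv2) and the standard library are available. Lean on these libraries where they do the work, as an engineer would, in place of code of your own. Each camera call takes 0.05 s, during which the arm holds its last target. There are 200 camera calls.

## Task

Clear up the game corner: lay every loose grey case flat and square on the pile in the steel rack, one at a time: the height of the pile is unknown, so feel for its top and let go only when the case rests on it, never dropping it. Take the cartridge that fits out of the crate, leaving the other things in it, and plug it fully home in the console's socket. Once all the cases are piled, set the rabbit upright on the middle of the pile, as gently, and leave everything else on the shelf where it is.

Things in the scene. Friction and masses are not known exactly. Their poses are not given: they have to be found in the camera images.
- case0: flat grey plastic storage case lying flat, 150 (x) x 52 (y) x 18 (z) mm, about 100 g; origin at the centre of its underside, x along its length, z up. One of up to four equal ones; None if it is absent this time
- case1: flat grey plastic storage case lying flat, 150 (x) x 52 (y) x 18 (z) mm, about 100 g; origin at the centre of its underside, x along its length, z up. One of up to four equal ones; None if it is absent this time
- case2: flat grey plastic storage case lying flat, 150 (x) x 52 (y) x 18 (z) mm, about 100 g; origin at the centre of its underside, x along its length, z up. One of up to four equal ones; None if it is absent this time
- case3: flat grey plastic storage case lying flat, 150 (x) x 52 (y) x 18 (z) mm, about 100 g; origin at the centre of its underside, x along its length, z up. One of up to four equal ones; None if it is absent this time
- rack: fixed steel stacking rack, 176 (x) x 78 (y) mm, with four thin L-shaped corner posts up to 128 mm above the shelf; origin at the centre of its underside, x along its length. Inside the posts 158 (x) x 60 (y) mm: 4 mm to spare all round a case. Long sides open for 60 mm either side of the middle; ends closed up to 38 mm, posts only above
- rack_floor (a point): centre of the rack's base plate, 8 mm above the shelf. A fixed pile of old cases of the same 150 x 52 mm outline stands on it, centred and in line with the rack; its level top is anywhere from 20 to 64 mm above the shelf and is not reported. Each case added raises it by 18 mm, so the last one may stand just above the posts
- cartridge: the green game cartridge that fits the console: a plain upright block 60 (x) x 34 (y) x 85 (z) mm, about 140 g, standing on its foot in the crate; origin at the centre of its foot, x along its 60 mm width, z up. Either way round (half a turn) fits
- crate: fixed open plywood crate, outside 220 (x) x 200 (y) x 50 (z) mm, walls and floor 5 mm thick; origin at the centre of its underside. Besides the cartridge it holds a fat cartridge, a jar and a tin, which belong in it; the four stand about 85 to 90 mm apart, centre to centre
- fat_cartridge: a second green cartridge standing in the crate, thicker: 56 x 54 x 85 mm, which does not fit the console; origin at the centre of its foot
- jar: small closed jar standing in the crate, 48 mm across, 65 mm high; origin at the centre of its foot
- tin: plain aluminium tin standing in the crate, 50 mm across, 55 mm high; origin at the centre of its foot
- socket (a point): centre of the mouth of the rectangular socket in the top of the console's grey deck (150 x 150 x 45 mm high, fixed, centred on the socket): hole 63 (x) x 37 (y) mm, 28 mm deep, mouth chamfered, x along its long side. The console's dark grey tower (200 x 85 mm, 300 mm high) stands on the deck's +y side, its face 75 mm from the socket centre
- rabbit: white ceramic rabbit figurine, sitting, ears laid back: round body 51 mm across and straight-sided from 6 to 46 mm above its foot, head up to 80 mm; about 180 g; origin at the centre of its flat foot (48 mm across), z up
- candy_dish: glass candy dish with clip-on lid, 126 mm across, 94 mm high, bystander; origin at the centre of its foot
- controller: yellow plastic controller lying on the shelf, about 60 x 165 x 40 mm, bystander; origin at the centre of its underside
- mug: blue ceramic mug, 76 mm across, 90 mm high, bystander; origin at the centre of its foot
- soap: white soap bottle, 60 mm across, 150 mm high, bystander; origin at the centre of its foot
- soap_bar: bar of soap, 75 x 50 x 24 mm, bystander; origin at the centre of its underside
Things that resemble listed ones, but are neither listed nor needed, are in the scene too. What is shaped like the tin but orange is not meant. Leave any yellow look-alike of the rabbit alone.

How it is judged:
On the way, in this order (a step that is already met when the one before it is completed fails the run):
1. all the cases present lie flat in the rack, the rabbit not yet on it (x of case0 in the frame of rack between -0.012 and 0.012 m and y of case0 in the frame of rack between -0.012 and 0.012 m and angle between the x axis of each of case0, case1, case2, case3 and the x axis of rack, either way round below 0.1 rad and angle between each of case0, case1, case2, case3's own z axis and vertical below 0.07 rad and height (world z) of each of case0, case1, case2, case3 above 0.015 m and linear speed of each of case0, case1, case2, case3 below 0.03 m/s and x of case1 in the frame of rack between -0.012 and 0.012 m and y of case1 in the frame of rack between -0.012 and 0.012 m and x of case2 in the frame of rack between -0.012 and 0.012 m and y of case2 in the frame of rack between -0.012 and 0.012 m and x of case3 in the frame of rack between -0.012 and 0.012 m and y of case3 in the frame of rack between -0.012 and 0.012 m and horizontal distance between rabbit and rack above 0.06 m), for 0.2 s.
2. the rabbit stands upright on the middle of the pile (horizontal distance between rabbit and rack below 0.02 m and angle between rabbit's own z axis and vertical below 0.1 rad and height (world z) of rabbit above 0.05 m and linear speed of rabbit below 0.03 m/s), for 0.2 s.
At the end, for the whole second after the job is handed in: Cases flat in the rack, within 12 mm of its middle and 0.1 rad of its line; rabbit upright on the pile within 20 mm of its middle; cartridge upright in the socket, 24.5 mm deep or more, within 4 mm of centre; fat cartridge, jar and tin still in the crate; all at rest (all of step 2 and x of case0 in the frame of rack between -0.012 and 0.012 m and y of case0 in the frame of rack between -0.012 and 0.012 m and angle between the x axis of each of case0, case1, case2, case3 and the x axis of rack, either way round below 0.1 rad and angle between each of case0, case1, case2, case3's own z axis and vertical below 0.07 rad and height (world z) of each of case0, case1, case2, case3 above 0.015 m and linear speed of each of case0, case1, case2, case3 below 0.03 m/s and x of case1 in the frame of rack between -0.012 and 0.012 m and y of case1 in the frame of rack between -0.012 and 0.012 m and x of case2 in the frame of rack between -0.012 and 0.012 m and y of case2 in the frame of rack between -0.012 and 0.012 m and x of case3 in the frame of rack between -0.012 and 0.012 m and y of case3 in the frame of rack between -0.012 and 0.012 m and horizontal distance between cartridge and socket below 0.004 m and z of cartridge in the frame of socket below -0.0245 m and angle between the x axis of cartridge and the x axis of socket, either way round below 0.08 rad and angle between cartridge's own z axis and vertical below 0.06 rad and x of fat_cartridge in the frame of crate between -0.105 and 0.105 m and y of fat_cartridge in the frame of crate between -0.095 and 0.095 m and x of jar in the frame of crate between -0.105 and 0.105 m and y of jar in the frame of crate between -0.095 and 0.095 m and x of tin in the frame of crate between -0.105 and 0.105 m and y of tin in the frame of crate between -0.095 and 0.095 m); the robot touches nothing.
It fails at once if a case or the rabbit falls freely onto the pile (a drop of about 8 mm or more) ((contact force between case0 and anything else below 0.02 N and linear speed of case0 above 0.4 m/s and horizontal distance between case0 and rack below 0.05 m) or (contact force between case1 and anything else below 0.02 N and linear speed of case1 above 0.4 m/s and horizontal distance between case1 and rack below 0.05 m) or (contact force between case2 and anything else below 0.02 N and linear speed of case2 above 0.4 m/s and horizontal distance between case2 and rack below 0.05 m) or (contact force between case3 and anything else below 0.02 N and linear speed of case3 above 0.4 m/s and horizontal distance between case3 and rack below 0.05 m) or (contact force between rabbit and anything else below 0.02 N and linear speed of rabbit above 0.4 m/s and horizontal distance between rabbit and rack below 0.05 m)).
It fails at once if the rabbit is tipped over (angle between rabbit's own z axis and vertical above 0.8 rad).
It fails at once if a bystander on the shelf is moved by more than 30 mm (distance of any of candy_dish, controller, mug, soap, soap_bar from where it was at the start of the episode above 0.03 m).
Of case0, case1, case2, case3 only 2 to 4 are there at a start; the rules pass over those that are not, and their reading is None.
At some moment in a run one of case0, case1, case2, case3 may be knocked a few centimetres aside while the robot is not near it.
It also fails if it takes over 210 s, if anything falls off the work surface, if the arm or the gripper's body presses on something with over 40 N, if the wrist force passes 120 N, or if a joint passes its speed limit or range.

## Working session

There is one attempt and no reset: what is moved stays moved. The work goes in short steps, Python scripts to look and compute and a shell command to move; the robot and the scene stay as the last step left them, time stands still between calls to the robot, and variables do not carry over. Pictures are saved under pics/ and viewed, about 12 in all and at most 16, crops included, and the job is handed in when it is done.

```bash
ls; mkdir -p pics; python3 - <<'E'
from cell import robot, viewer
import cv2
for n in("scene","side","wrist"):
    cv2.imwrite(f"pics/{n}0.png",viewer.read_camera(n)); m=viewer.camera_model(n); print(n,{k:(v if not hasattr(v,'tolist') else [[round(float(x),4) for x in r] for r in v]) for k,v in m.items()})
print(robot.observe())
E
```

```text
pics
scene {'fx': 437.505690703765, 'fy': 437.505690703765, 'cx': 311.7232112208254, 'cy': 234.24245961867587, 'pose': [[0.6337, -0.6584, 0.4062, 1.026], [0.7736, 0.5353, -0.3391, -0.3776], [0.0058, 0.5291, 0.8485, 1.0479], [0.0, 0.0, 0.0, 1.0]]}
side {'fx': 610.2812354829671, 'fy': 610.2812354829671, 'cx': 319.14591489885106, 'cy': 236.57744226486716, 'pose': [[-0.7971, 0.315, -0.5151, -0.2972], [-0.6033, -0.451, 0.6578, 1.0673], [-0.0251, 0.8351, 0.5496, 0.956], [0.0, 0.0, 0.0, 1.0]]}
wrist {'fx': 418.00871876664127, 'fy': 418.00871876664127, 'cx': 319.8620496721787, 'cy': 232.84297694648478, 'mount': [[0.0001, 0.9553, 0.2958, 0.0803], [1.0, 0.0003, -0.0013, -0.0006], [-0.0013, 0.2958, -0.9553, 0.0189], [0.0, 0.0, 0.0, 1.0]]}
{'time': 0.15, 'qpos': array([-1.46001288e-01,  3.42560353e-01,  1.52475246e+00,  1.32332777e-05,
        1.27539572e+00, -1.46050147e-01]), 'qvel': array([-0.00063587, -0.00206803, -0.00274715,  0.00030302, -0.00014146,
       -0.00049347]), 'joint_efforts': array([ 7.52666965e-04, -4.31470585e+01, -2.44352603e+01,  7.18239485e-02,
        5.38185902e-02, -1.32920518e-04]), 'tool_pos': array([5.24913553e-01, 3.60870024e-05, 4.04221461e-01]), 'tool_rot': array([-3.14049049e+00, -1.74916818e-04,  1.57084123e+00]), 'contact_force': array([-0.01070735,  0.43843376,  0.23349826]), 'torque': array([-0.00040751, -0.00269105, -0.02040642]), 'opening': 0.0917270601996707}
```

View pics/scene0.png

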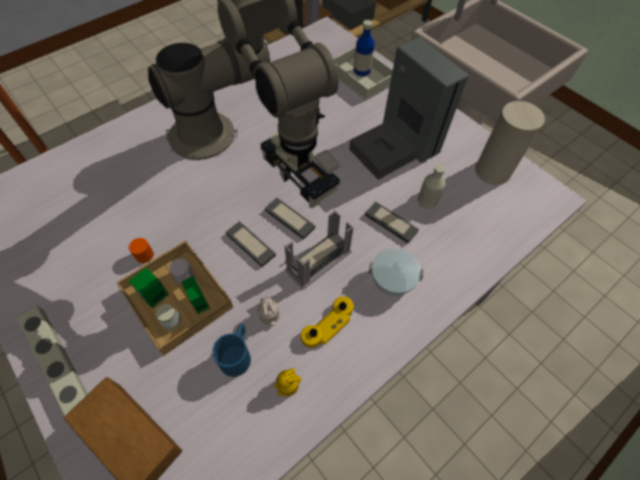

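View pics/side0.png

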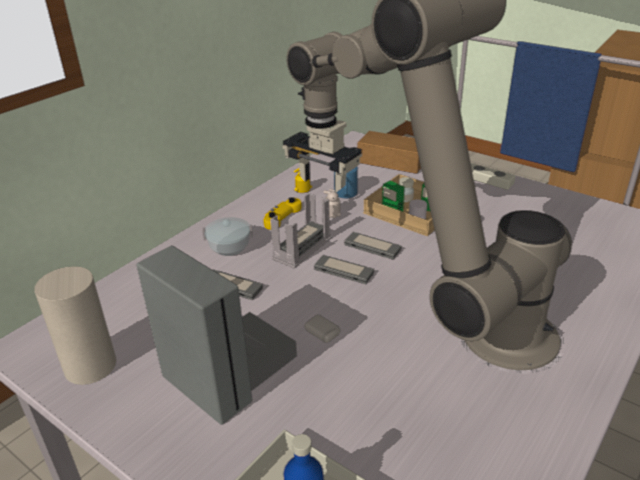

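```bash
cat > h.py <<'E'
from cell import robot, viewer
import cv2, numpy as np
from scipy.spatial.transform import Rotation as R
def tool():
    s=robot.observe(); T=np.eye(4); T[:3,:3]=R.from_euler('xyz',s['tool_rot']).as_matrix(); T[:3,3]=s['tool_pos']; return T
def cam(n,T=None):
    m=viewer.camera_model(n); P=np.array(m['pose']) if n!='wrist' else (tool() if T is None else T)@np.array(m['mount'])
    return m,P
def hit(n,uv,z,T=None):
    m,P=cam(n,T); out=[]
    for u,v in np.atleast_2d(uv):
        d=P[:3,:3]@np.array([(u-m['cx'])/m['fx'],-(v-m['cy'])/m['fy'],-1]); o=P[:3,3]; out.append(o+d*(z-o[2])/d[2])
    return np.array(out)
def px(n,p,T=None):
    m,P=cam(n,T); q=P[:3,:3].T@(np.array(p)-P[:3,3]); return m['cx']-m['fx']*q[0]/q[2], m['cy']+m['fy']*q[1]/q[2]
def rect(n,uv,z):
    "min-area rect of projected contour -> centre, size, yaw of long axis deg"
    p=hit(n,uv,z)[:,:2].astype(np.float32)*1000
    b=cv2.boxPoints(cv2.minAreaRect(p)); e=b[1]-b[0],b[2]-b[1]; L=max(e,key=np.linalg.norm)
    return b.mean(0).round(1),sorted(np.linalg.norm(x).round(0) for x in e),round(float(np.degrees(np.arctan2(L[1],L[0]))%180),1)
E
python3 - <<'E'
from h import *
im=cv2.imread('pics/scene0.png')
c=im[150:400,100:500]; cv2.imwrite('pics/crop0.png',cv2.resize(c,None,fx=2,fy=2,interpolation=cv2.INTER_CUBIC))
for n,uv,z in [('case A',(250,243),.018),('case B',(290,217),.018),('case C',(391,222),.018)]: print(n,hit('scene',uv,z)[0].round(3))
for n,uv in [('caseA',(372,244)),('B',(344,268)),('C',(237,283))]: print(n,hit('side',uv,.018)[0].round(3))
print('mug',hit('scene',(232,365),0),'tower')
E
```

```text
case A [ 0.448 -0.115  0.018]
case B [0.449 0.023 0.018]
case C [0.643 0.234 0.018]
caseA [ 0.441 -0.109  0.018]
B [0.44  0.026 0.018]
C [0.623 0.233 0.018]
mug [[ 0.68814174 -0.337936    0.        ]] tower
```

View pics/crop0.png

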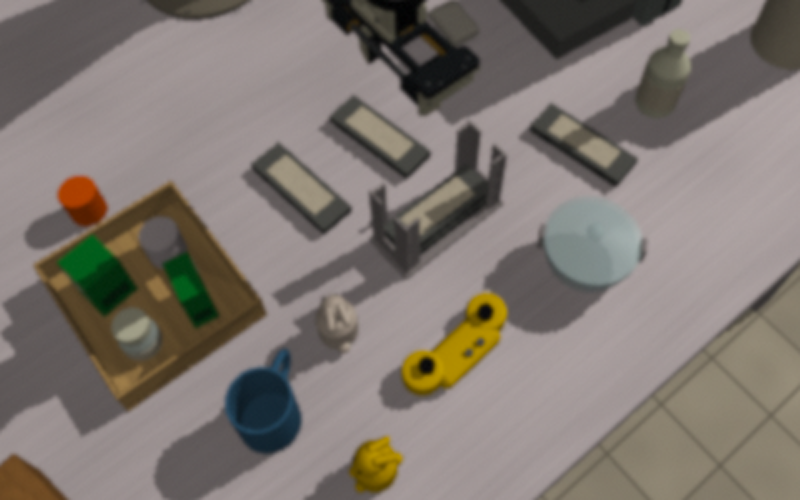

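View pics/wrist0.png

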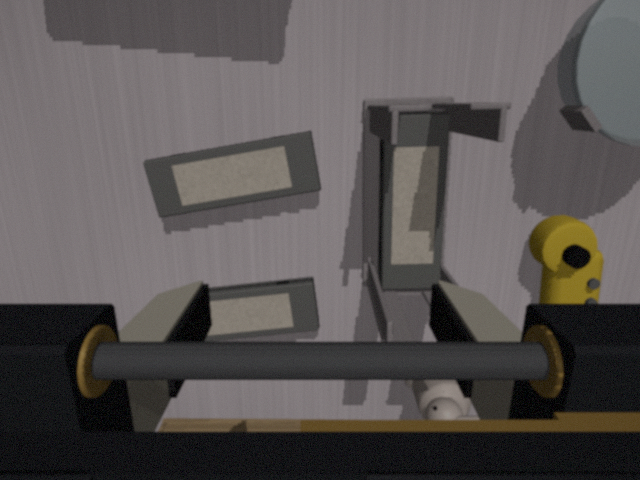

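```bash
python3 - <<'E'
from h import *
f=lambda p:(np.array(p)/2+[100,150])
S=lambda n,p,z:print(n,(hit('scene',f(p),z)[:,:2]*1000).round().tolist())
S('A',[(273,146),(350,205),(251,163)],.018);S('B',[(350,97),(428,152),(330,115)],.018);S('C',[(553,105),(636,157),(531,123)],.018)
S('rack tops',[(372,192),(402,222),(463,125),(503,150)],.128)
S('crate tops',[(36,267),(168,184),(265,306),(125,402)],.05)
S('thin',[(165,262),(182,250),(217,318),(193,325)],.09); S('fat',[(60,262),(90,238),(134,288),(104,312)],.09)
S('dish',[(592,240)],.06);S('rabbit',[(338,335)],.03);S('ctrl',[(425,372),(487,312)],.03);S('mug',[(265,410)],.07)
S('soap',[(660,95)],.03)
E
```

```text
A [[370.0, -107.0], [515.0, -80.0], [375.0, -146.0]]
B [[370.0, 29.0], [516.0, 56.0], [378.0, -13.0]]
C [[568.0, 249.0], [706.0, 277.0], [571.0, 202.0]]
rack tops [[572.0, -80.0], [628.0, -78.0], [567.0, 71.0], [628.0, 85.0]]
crate tops [[355.0, -447.0], [353.0, -257.0], [579.0, -255.0], [577.0, -446.0]]
thin [[474.0, -321.0], [472.0, -297.0], [574.0, -311.0], [564.0, -337.0]]
fat [[394.0, -419.0], [387.0, -376.0], [480.0, -367.0], [485.0, -409.0]]
dish [[771.0, 115.0]]
rabbit [[659.0, -204.0]]
ctrl [[762.0, -151.0], [751.0, -43.0]]
mug [[693.0, -327.0]]
soap [[658.0, 375.0]]
```

```bash
python3 - <<'E'
from h import *
B=[(144,160),(310,131),(320,190),(162,217)]
print('B',rect('wrist',B,.018))
for z in (.02,.035,.05,.065): print(z,rect('wrist',[(385,112),(448,112),(443,290),(383,290)],z))
print('rack posts top', (hit('wrist',[(363,101),(508,104),(453,98)],.128)*1000).round())
print(px('wrist',tool()[:3,3]+[0,0,-.178]))
E
```

```text
B (array([447.8,  19.7], dtype=float32), [np.float32(52.0), np.float32(147.0)], 9.6)
0.02 (array([610.5,  -8.2], dtype=float32), [np.float32(57.0), np.float32(165.0)], 92.0)
0.035 (array([607. ,  -4.5], dtype=float32), [np.float32(55.0), np.float32(159.0)], 92.0)
0.05 (array([603.4,  -0.9], dtype=float32), [np.float32(53.0), np.float32(152.0)], 92.0)
0.065 (array([599.9,   2.7], dtype=float32), [np.float32(50.0), np.float32(145.0)], 92.0)
rack posts top [[550.  82. 128.]
 [635.  80. 128.]
 [602.  83. 128.]]
(np.float64(321.29862674655544), np.float64(303.3870301136357))
```

```bash
python3 -m creep '[[[-15,4,-20,0,0,-7],[-15,4,-20,0,0,-7],[-15,4,-20,0,0,-7],[-15,4,-20,0,0,-7],[-15,4,-20,0,0,-7]]]' -1; python3 -m creep '[[[0,0,0,0,0,-7],[0,0,0,0,0,-7],[0,0,0,0,0,-7],[0,0,0,0,0,-7],[0,0,0,0,0,-7]]]'; python3 -m creep '[[[0,0,0,0,0,-5],[0,0,0,0,0,-5],[0,0,0,0,0,0]]]'; python3 - <<'E'
from h import *
cv2.imwrite('pics/w1.png',viewer.read_camera('wrist')); T=tool(); print(T.round(4)); print(px('wrist',[.4478,.0197,.018]))
E
```

```text
time: 0.57
tool_pos: [0.4497, 0.0198, 0.304]
tool_rot: [3.132, -0.001, 0.945]
contact_force: [-0.1, 0.8, -0.9]
opening: 0.0919
time: 0.98
tool_pos: [0.4438, 0.0212, 0.2979]
tool_rot: [-3.14, 0.01, 0.321]
contact_force: [0.3, 1.0, 0.1]
opening: 0.0921
time: 1.23
tool_pos: [0.4435, 0.0213, 0.2973]
tool_rot: [-3.139, 0.012, 0.132]
contact_force: [0.1, -0.8, -0.2]
opening: 0.0921
[[ 9.906e-01  1.361e-01 -1.190e-02  4.435e-01]
 [ 1.361e-01 -9.907e-01  8.000e-04  2.120e-02]
 [-1.170e-02 -2.400e-03 -9.999e-01  2.973e-01]
 [ 0.000e+00  0.000e+00  0.000e+00  1.000e+00]]
(np.float64(324.31965028681566), np.float64(221.10731493159184))
```

View pics/w1.png

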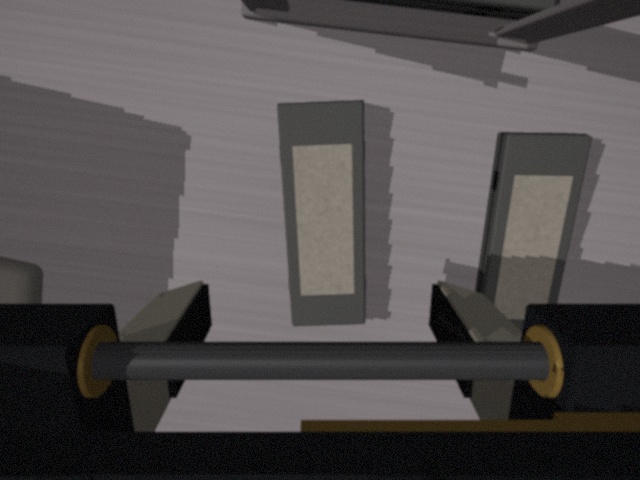

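```bash
cat >> h.py <<'E'
def labels(n='wrist',z=.018,im=None,lo=400,hi=15000):
    im=viewer.read_camera(n) if im is None else im
    b,g,r=[x.astype(int) for x in cv2.split(cv2.GaussianBlur(im,(5,5),0))]
    m=((r-b>8)&(g-b>5)&(r-b<60)&(r>70)).astype(np.uint8); m=cv2.morphologyEx(m,cv2.MORPH_OPEN,np.ones((5,5)))
    for c in cv2.findContours(m,cv2.RETR_EXTERNAL,cv2.CHAIN_APPROX_NONE)[0]:
        if lo<cv2.contourArea(c)<hi:
            c=c[:,0]; print('px',c.mean(0).round(),rect(n,c,z))
E
python3 - <<'E'
from h import *
im=cv2.imread('pics/w1.png'); labels(im=im)
print([im[v,u].tolist() for u,v in ((325,220),(540,200),(325,120),(200,250),(110,150))])
print(rect('wrist',[(278,103),(363,100),(364,322),(292,325)],.018))
labels('scene',im=cv2.imread('pics/scene0.png'),lo=60)
E
```

```text
px [545. 344.] (array([ 379.1, -149.7], dtype=float32), [np.float32(13.0), np.float32(37.0)], 46.2)
px [161. 309.] (array([368.6, 123.6], dtype=float32), [np.float32(20.0), np.float32(63.0)], 122.7)
px [531. 242.] (array([ 446.3, -117.5], dtype=float32), [np.float32(37.0), np.float32(100.0)], 6.7)
px [324. 218.] (array([446.1,  19.4], dtype=float32), [np.float32(37.0), np.float32(101.0)], 10.0)
[[119, 129, 134], [116, 124, 132], [72, 73, 73], [130, 128, 135], [84, 85, 88]]
(array([447.2,  19.5], dtype=float32), [np.float32(50.0), np.float32(149.0)], 9.9)
px [ 27. 476.] (array([ 614.8, -789.7], dtype=float32), [np.float32(16.0), np.float32(40.0)], 50.7)
px [ 48. 469.] (array([ 634.3, -755.5], dtype=float32), [np.float32(33.0), np.float32(62.0)], 1.4)
px [ 13. 453.] (array([ 554.4, -798.8], dtype=float32), [np.float32(43.0), np.float32(85.0)], 178.9)
px [605. 443.] (array([1339. ,  193.6], dtype=float32), [np.float32(15.0), np.float32(237.0)], 90.0)
px [  4. 417.] (array([ 469.1, -782.3], dtype=float32), [np.float32(26.0), np.float32(85.0)], 161.3)
px [ 66. 389.] (array([ 500.6, -656.8
[... 1870 characters left out ...]
x [480. 118.] (array([533.7, 762.4], dtype=float32), [np.float32(51.0), np.float32(135.0)], 170.9)
px [ 15. 132.] (array([-387.3, -466.1], dtype=float32), [np.float32(57.0), np.float32(314.0)], 2.9)
px [293.  70.] (array([-51. , 438.7], dtype=float32), [np.float32(167.0), np.float32(222.0)], 79.2)
px [355.  68.] (array([ 66.7, 615.1], dtype=float32), [np.float32(195.0), np.float32(330.0)], 0.9)
px [251.  52.] (array([-230.4,  365.1], dtype=float32), [np.float32(24.0), np.float32(88.0)], 165.2)
px [273.  37.] (array([-258.2,  482. ], dtype=float32), [np.float32(64.0), np.float32(95.0)], 86.7)
px [233.  10.] (array([-504.3,  470.8], dtype=float32), [np.float32(38.0), np.float32(158.0)], 164.5)
```

```bash
python3 -m creep '[[[2,-1,-20,0,-0.7,2.3],[1.5,-0.7,-30,0,0,0],[0,0,-30,0,0,0],[0,0,-16,0,0,0],[0,0,-5,0,0,0]]]'; python3 -m creep '[[[0,0,-5,0,0,0],[0,0,0,0,0,0]]]'; python3 - <<'E'
from h import *
T=tool(); print(T.round(4)); print((T@[0,0,.178,1])[:3].round(4))
E
```

```text
time: 1.7
tool_pos: [0.4482, 0.0194, 0.1953]
tool_rot: [3.139, -0.01, 0.195]
contact_force: [-1.1, 0.5, 0.1]
opening: 0.0918
time: 1.87
tool_pos: [0.4479, 0.0194, 0.1891]
tool_rot: [3.14, -0.007, 0.199]
contact_force: [-0.1, 0.2, 1.0]
opening: 0.0916
[[ 9.802e-01  1.977e-01  7.100e-03  4.479e-01]
 [ 1.977e-01 -9.803e-01 -4.000e-04  1.940e-02]
 [ 6.900e-03  1.800e-03 -1.000e+00  1.891e-01]
 [ 0.000e+00  0.000e+00  0.000e+00  1.000e+00]]
[0.4492 0.0194 0.0111]
```

```bash
python3 -m creep '[[[0,0,-4,0,0.4,-1.4],[0,0,-3,0,0,0],[0,0,0,0,0,0]]]'; python3 -m creep '[[[0,0,0,0,0,0],[0,0,0,0,0,0],[0,0,0,0,0,0],[0,0,0,0,0,0],[0,0,0,0,0,0]]]' 1 25;  python3 -m creep '[[[0,0,0,0,0,0],[0,0,0,0,0,0],[0,0,10,0,0,0],[0,0,20,0,0,0]]]'; python3 - <<'E'
from h import *
T=tool(); print(T.round(4)); print((T@[0,0,.178,1])[:3].round(4))
E
```

```text
time: 2.12
tool_pos: [0.4489, 0.0194, 0.1835]
tool_rot: [3.14, -0.003, 0.174]
contact_force: [-0.5, -0.1, 0.0]
opening: 0.0919
time: 2.53
tool_pos: [0.4496, 0.0193, 0.1854]
tool_rot: [3.139, -0.007, 0.175]
contact_force: [-0.2, 0.1, -1.0]
opening: 0.0629
time: 2.87
tool_pos: [0.4483, 0.0194, 0.2134]
tool_rot: [3.141, -0.0, 0.174]
contact_force: [0.4, -0.6, -0.8]
opening: 0.0517
[[ 9.848e-01  1.736e-01  5.000e-04  4.483e-01]
 [ 1.736e-01 -9.848e-01 -6.000e-04  1.940e-02]
 [ 4.000e-04  7.000e-04 -1.000e+00  2.134e-01]
 [ 0.000e+00  0.000e+00  0.000e+00  1.000e+00]]
[0.4484 0.0193 0.0354]
```

```bash
cat >> h.py <<'E'
def blob(im,uv,r=60):
    b,g,rr=[x.astype(int) for x in cv2.split(cv2.GaussianBlur(im,(5,5),0))]
    m=((rr-b>8)&(g-b>5)&(rr-b<60)&(rr>70)).astype(np.uint8)
    l,lab,st,ce=cv2.connectedComponentsWithStats(m); i=lab[uv[1],uv[0]]
    c=max(cv2.findContours((lab==i).astype(np.uint8),cv2.RETR_EXTERNAL,cv2.CHAIN_APPROX_NONE)[0],key=len)[:,0]; return c,st[i]
def tri(obs):
    "obs: (cam,uv,T)"
    A=np.zeros((3,3));B=np.zeros(3)
    for n,uv,T in obs:
        m,P=cam(n,T); d=P[:3,:3]@np.array([(uv[0]-m['cx'])/m['fx'],-(uv[1]-m['cy'])/m['fy'],-1]); d/=np.linalg.norm(d)
        M=np.eye(3)-np.outer(d,d); A+=M; B+=M@P[:3,3]
    return np.linalg.solve(A,B)
E
python3 - <<'E'
from h import *
T0=np.eye(4);T0[:3,:3]=R.from_euler('xyz',[-3.14049049e+00,-1.749e-04,1.57084]).as_matrix();T0[:3,3]=[.5249136,.000036,.40422]
obs=[];cs={}
for n,f,uv in (('scene','scene0',(318,252)),('wrist','wrist0',(415,200)),('side','side0',(303,240))):
    c,st=blob(cv2.imread(f'pics/{f}.png'),uv); ce=np.array(cv2.minAreaRect(c)[0]); print(n,st,ce); obs.append((n,ce,T0)); cs[n]=c
print(tri(obs[:2]),tri(obs))
for z in(.04,.05,.06):
  for n in cs:
    p=hit(n,cs[n],z,T0)[:,:2].astype(np.float32)*1000; r=cv2.minAreaRect(p); print(z,n,np.round(r[0],1),np.round(r[1],1),round(r[2],1))
# rack posts bottoms/tops from wrist0
print((hit('wrist',[(363,101),(508,104),(508,140)],.128,T0)*1000).round())
E
```

```text
scene [299 237  37  31 527] [318.20001221 252.6000061 ]
wrist [ 391  146   48  119 5026] [414.25268555 205.13378906]
side [297 224  21  20 236] [305.35769653 232.38848877]
[ 6.02283197e-01 -5.05328990e-04  4.80168246e-02] [ 0.59942207 -0.00359705  0.05103804]
0.04 scene [598.2   3.9] [ 44.3 108.8] 1.7
0.04 wrist [603.8  -4.1] [ 37.3 103. ] 2.2
0.04 side [604.6 -17.9] [42.5 94.7] 3.4
0.05 scene [6.024e+02 1.000e-01] [ 43.9 107.7] 1.7
0.05 wrist [601.5  -1.7] [ 36.2 100. ] 2.2
0.05 side [594.8  -6.1] [42.1 93.7] 3.4
0.06 scene [606.7  -3.7] [ 43.4 106.6] 1.7
0.06 wrist [599.3   0.7] [35.1 97.1] 2.2
0.06 side [584.9   5.8] [41.6 92.6] 3.4
[[550.  81. 128.]
 [635.  80. 128.]
 [638.  59. 128.]]
```

```bash
python3 -m creep '[[[3,-2,38,0,0,3],[3,-2,38,0,0,7],[3,-2,38,0,0,7],[3,-2,38,0,0,7],[3,-2,30,0,0,7]]]'; python3 -m creep '[[[3,-2,0,0,0,7],[3,-2,0,0,0,7],[3,-2,0,0,0,7],[3,-2,0,0,0,7],[3,-2,0,0,0,7]]]';python3 -m creep '[[[0,0,0,0,0,7],[0,0,0,0,0,6],[0,0,0,0,0,0],[0,0,0,0,0,0]]]'; python3 - <<'E'
from h import *
T=tool(); im=viewer.read_camera('wrist'); cv2.imwrite('pics/w2.png',im); np.save('T2.npy',T); print(T.round(4)); 
E
```

```text
time: 3.28
tool_pos: [0.4597, 0.0098, 0.399]
tool_rot: [-3.136, 0.013, 0.729]
contact_force: [0.4, 0.3, -0.7]
opening: 0.0517
time: 3.7
tool_pos: [0.4754, -0.0005, 0.4084]
tool_rot: [3.132, 0.005, 1.354]
contact_force: [0.8, -0.3, -0.8]
opening: 0.0518
time: 4.03
tool_pos: [0.4753, -0.0009, 0.4074]
tool_rot: [3.135, 0.005, 1.59]
contact_force: [0.1, 0.4, -0.6]
opening: 0.052
[[-1.970e-02  9.998e-01  6.900e-03  4.753e-01]
 [ 9.998e-01  1.970e-02 -4.800e-03 -9.000e-04]
 [-5.000e-03  6.800e-03 -1.000e+00  4.074e-01]
 [ 0.000e+00  0.000e+00  0.000e+00  1.000e+00]]
```

View pics/w2.png

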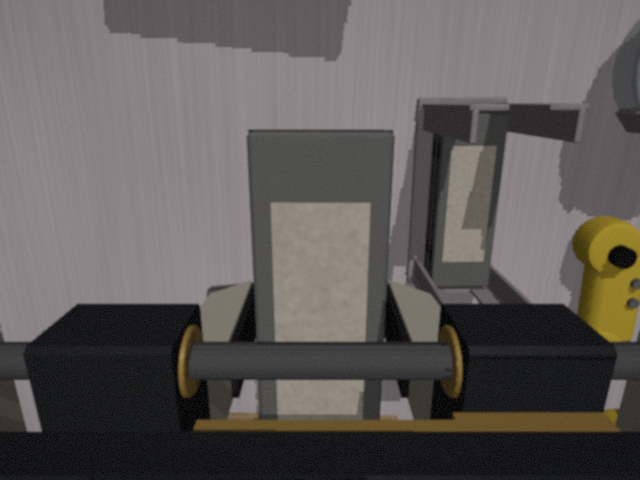

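```bash
python3 - <<'E'
from h import *
T=np.load('T2.npy'); im=cv2.imread('pics/w2.png')
print('posts',(hit('wrist',[(471,104),(584,103)],.128,T)*1000).round(1), 'base',(hit('wrist',[(418,99)],.0,T)*1000).round(1),(hit('wrist',[(418,99)],.038,T)*1000).round(1))
c,st=blob(im,(470,200))
for z in(.045,.05,.055):
    p=hit('wrist',c,z,T)[:,:2].astype(np.float32)*1000; r=cv2.minAreaRect(p); print(z,np.round(r[0],1),np.round(r[1],1),round(r[2],1), (hit('wrist',[(432,288),(490,287)],z,T)*1000).round(1).tolist())
c2,_=blob(im,(320,250)); 
v=c2[(c2[:,1]>215)&(c2[:,1]<330)]; print('held label mid px at rows',[(y,c2[c2[:,1]==y][:,0].mean()) for y in (220,260,300,325)], c2.min(0))
print('held case far edge at z',[(z,(hit('wrist',[(248,131),(391,131)],z,T)*1000).round(1).tolist()) for z in (T[2,3]-.178+.016,)])
cv2.imwrite('pics/w2c.png',cv2.resize(im[80:320,380:620],None,fx=2.5,fy=2.5,interpolation=cv2.INTER_CUBIC))
E
```

```text
posts [[565.5  79.5 128. ]
 [633.1  81.4 128. ]] base [[563.3  82.9   0. ]] [[554.5  82.5  38. ]]
0.045 [602.6  -2.7] [ 37.2 101.6] 1.8 [[580.1, -79.1, 45.0], [632.4, -77.2, 45.0]]
0.05 [600.7  -1.5] [ 36.7 100.1] 1.8 [[578.6, -76.8, 50.0], [630.1, -75.0, 50.0]]
0.055 [ 5.989e+02 -3.000e-01] [36.1 98.6] 1.8 [[577.0, -74.5, 55.0], [627.8, -72.7, 55.0]]
held label mid px at rows [(220, np.float64(320.0)), (260, np.float64(320.0)), (300, np.float64(320.0)), (325, np.float64(319.5))] [270 202]
held case far edge at z [(np.float64(0.24539152561642835), [[450.7, 69.4, 245.4], [498.3, 70.3, 245.4]])]
```

View pics/w2c.png

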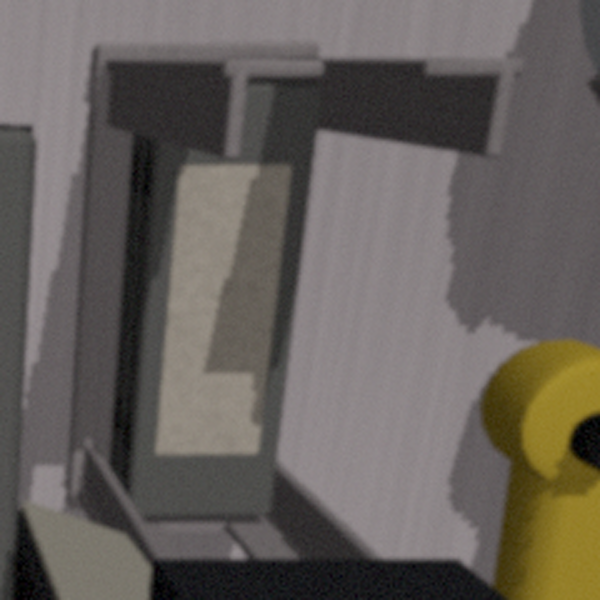

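```bash
python3 -m creep '[[[30,0,0,0.3,0.4,0.7],[30,0,0,0,0,0],[30,0,-10,0,0,0],[26,0.5,-10,0,0,0],[8,0.5,-10,0,0,0]]]'; python3 -m creep '[[[0,0,-10,0,0,0],[0,0,0,0,0,0],[0,0,0,0,0,0]]]'; python3 - <<'E'
from h import *
T=tool(); print(T.round(4)); print((T@[0,0,.178,1])[:3].round(4), np.degrees(np.arctan2(T[1,0],T[0,0])))
E
```

```text
time: 4.5
tool_pos: [0.6013, 0.0007, 0.3784]
tool_rot: [3.14, -0.0, 1.588]
contact_force: [-1.4, -0.7, -1.4]
opening: 0.0514
time: 4.75
tool_pos: [0.601, 0.0009, 0.3632]
tool_rot: [-3.135, -0.001, 1.584]
contact_force: [0.3, 0.4, -0.2]
opening: 0.0517
[[-1.300e-02  9.999e-01 -6.400e-03  6.010e-01]
 [ 9.999e-01  1.300e-02  1.000e-03  9.000e-04]
 [ 1.100e-03 -6.400e-03 -1.000e+00  3.632e-01]
 [ 0.000e+00  0.000e+00  0.000e+00  1.000e+00]]
[0.5998 0.0011 0.1852] 90.74719472412536
```

```bash
python3 -m creep '[[[0.5,-1,-10,0,-0.35,1],[0,0,-10,0,0,0],[0,0,0,0,0,0]]]'; python3 - <<'E'
from h import *
T=tool(); print(T.round(4)); print((T@[0,0,.178,1])[:3].round(4), np.degrees(np.arctan2(T[1,0],T[0,0])))
im=viewer.read_camera('scene'); im2=viewer.read_camera('side')
cv2.imwrite('pics/s3.png',np.hstack([cv2.resize(im[150:300,250:400],(500,500)),cv2.resize(im2[170:290,240:360],(500,500))])[:,:800] if 0 else np.hstack([cv2.resize(im[150:300,250:400],(400,400),interpolation=2),cv2.resize(im2[160:280,240:360],(400,400),interpolation=2)]))
E
```

```text
time: 5.0
tool_pos: [0.5988, 0.0, 0.3441]
tool_rot: [-3.141, -0.001, 1.6]
contact_force: [0.2, -0.7, -1.7]
opening: 0.0516
[[-2.890e-02  9.996e-01 -4.000e-04  5.988e-01]
 [ 9.996e-01  2.890e-02  8.000e-04  0.000e+00]
 [ 9.000e-04 -4.000e-04 -1.000e+00  3.441e-01]
 [ 0.000e+00  0.000e+00  0.000e+00  1.000e+00]]
[5.987e-01 2.000e-04 1.661e-01] 91.65525649879028
```

View pics/s3.png

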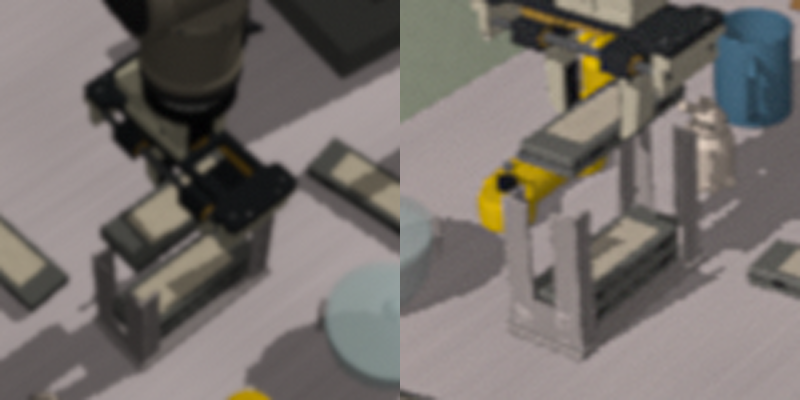

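```bash
python3 -m creep '[[[2.5,-0.2,-6,0,0,0.2],[0,0,-10,0,0,0],[0,0,0,0,0,0]]]'; python3 - <<'E'
from h import *
T=tool(); print((T@[0,0,.178,1])[:3].round(4), T[:3,2].round(4),np.degrees(np.arctan2(T[1,0],T[0,0])))
E
python3 -m creep '[[[0,0,-8,0,0,0],[0,0,-8,0,0,0],[0,0,-8,0,0,0],[0,0,0,0,0,0]]]'; python3 - <<'E'
from h import *
T=tool(); print((T@[0,0,.178,1])[:3].round(4), T[:3,2].round(4),np.degrees(np.arctan2(T[1,0],T[0,0])))
E
```

```text
time: 5.35
tool_pos: [0.6019, -0.0002, 0.3309]
tool_rot: [3.135, 0.0, 1.603]
contact_force: [0.8, 0.4, -1.2]
opening: 0.0517
[ 6.031e-01 -2.000e-04  1.529e-01] [ 0.0062  0.     -1.    ] 91.84084609681766
time: 5.68
tool_pos: [0.6018, -0.0001, 0.3041]
tool_rot: [3.136, 0.0, 1.603]
contact_force: [-0.6, -0.1, -1.2]
opening: 0.0519
[ 6.029e-01 -1.000e-04  1.261e-01] [ 5.8e-03  1.0e-04 -1.0e+00] 91.83062149842945
```

```bash
python3 -m creep '[[[-1,0,-10,0,0.3,0],[0,0,-10,0,0,0],[0,0,-10,0,0,0],[0,0,-10,0,0,0],[0,0,0,0,0,0]]]';python3 -m creep '[[[0,0,-7,0,0,0],[0,0,-4,0,0,0],[0,0,0,0,0,0]]]';python3 -m creep '[[[0,0,-2,0,0,0],[0,0,-2,0,0,0],[0,0,0,0,0,0]]]';python3 -m creep '[[[0,0,-2,0,0,0],[0,0,-2,0,0,0],[0,0,0,0,0,0]]]'
```

```text
time: 6.1
tool_pos: [0.6004, -0.0001, 0.259]
tool_rot: [-3.14, -0.0, 1.603]
contact_force: [-0.0, -0.4, -1.3]
opening: 0.0517
time: 6.35
tool_pos: [0.6004, -0.0001, 0.2461]
tool_rot: [-3.139, -0.0, 1.603]
contact_force: [-0.1, -0.5, -0.5]
opening: 0.0519
time: 6.6
tool_pos: [0.6007, -0.0002, 0.2422]
tool_rot: [-3.14, -0.0, 1.603]
contact_force: [0.1, 0.3, -1.4]
opening: 0.0517
time: 6.85
tool_pos: [0.6009, -0.0001, 0.2387]
tool_rot: [3.141, -0.0, 1.603]
contact_force: [-0.4, -0.5, -0.7]
opening: 0.0514
```

```bash
for i in 1; do python3 -m creep '[[[0,0,-2,0,0,0],[0,0,-1,0,0,0],[0,0,0,0,0,0]]]';python3 -m creep '[[[0,0,-2,0,0,0],[0,0,-1,0,0,0],[0,0,0,0,0,0]]]'; python3 -m creep '[[[0,0,-2,0,0,0],[0,0,0,0,0,0]]]'; done
```

```text
time: 7.1
tool_pos: [0.601, -0.0002, 0.2356]
tool_rot: [3.14, 0.0, 1.603]
contact_force: [0.8, 0.4, -0.7]
opening: 0.0516
time: 7.35
tool_pos: [0.601, -0.0002, 0.2324]
tool_rot: [3.14, 0.0, 1.603]
contact_force: [-0.3, 0.1, -0.9]
opening: 0.0517
time: 7.52
tool_pos: [0.6011, -0.0002, 0.2302]
tool_rot: [3.14, 0.0, 1.603]
contact_force: [0.8, 0.3, -0.4]
opening: 0.0516
```

```bash
python3 -m creep '[[[0,0,-2,0,0,0],[0,0,0,0,0,0]]]' | grep -E 'pos|force'; python3 -m creep '[[[0,0,-2,0,0,0],[0,0,0,0,0,0]]]'| grep -E 'pos|force'; python3 -m creep '[[[0,0,-2,0,0,0],[0,0,0,0,0,0]]]'| grep -E 'pos|force'
```

```text
tool_pos: [0.6012, -0.0002, 0.2302]
contact_force: [0.9, -0.4, -0.7]
tool_pos: [0.6015, -0.0002, 0.23]
contact_force: [0.8, 0.6, -1.0]
tool_pos: [0.6016, -0.0001, 0.2299]
contact_force: [0.7, 1.1, 0.3]
```

```bash
python3 -m creep '[[[0,0,-4,0,0,0]]]' | grep -E 'pos|force'; python3 -m creep '[[[0,0,-5,0,0,0]]]'| grep -E 'pos|force'; python3 - <<'E'
from h import *
im=viewer.read_camera('scene'); im2=viewer.read_camera('side')
cv2.imwrite('pics/s4.png',np.hstack([cv2.resize(im[150:300,250:400],(400,400),interpolation=2),cv2.resize(im2[160:280,240:360],(400,400),interpolation=2)]))
E
```

```text
tool_pos: [0.6018, -0.0002, 0.2284]
contact_force: [-13.2, 0.4, 37.6]
tool_pos: [0.6016, -0.0002, 0.227]
contact_force: [-15.6, 0.6, 38.2]
```

View pics/s4.png

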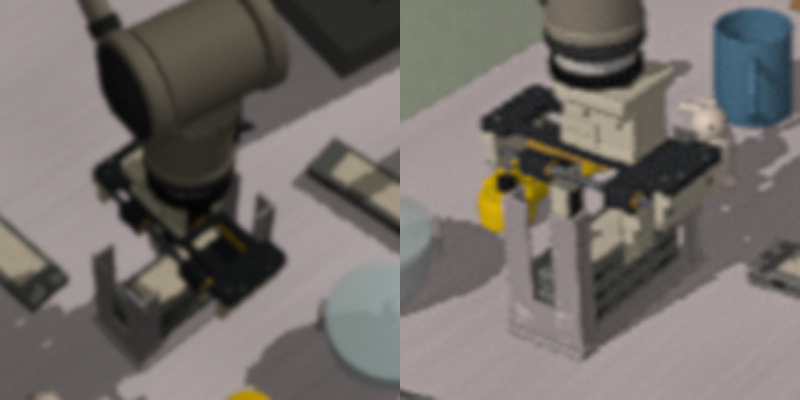

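```bash
python3 -m creep '[[[0,0,0,0,0,0],[0,0,0.3,0,0,0],[0,0,0,0,0,0]]]' | grep -E 'pos|force'; python3 -m creep '[[[0,0,0,0,0,0],[0,0,0,0,0,0],[0,0,0,0,0,0],[0,0,0,0,0,0],[0,0,0,0,0,0]]]' -1 ; python3 -m creep '[[[0,0,0,0,0,0],[0,0,5,0,0,0],[0,0,15,0,0,0],[0,0,30,0,0,0],[0,0,30,0,0,0]]]'; python3 -m creep '[[[-20,-15,25,0,0,-7],[-20,-15,25,0,0,-7],[-20,-15,25,0,0,-7],[-20,-15,0,0,0,-7],[-20,-15,0,0,0,-7]]]'; python3 -m creep '[[[-20,-15,0,0,0,-7],[-20,-15,0,0,0,-7],[-15,-14,-15,0,0,-7],[0,0,-15,0,0,-7],[0,0,0,0,0,-7]]]';  python3 -m creep '[[[0,0,0,0,0,-7],[0,0,0,0,0,-7],[0,0,0,0,0,0],[0,0,0,0,0,0]]]'; python3 - <<'E'
from h import *
T=tool(); print(T.round(4)); im=viewer.read_camera('wrist'); cv2.imwrite('pics/w5.png',im); labels(im=im); labels('scene',lo=60,hi=700)
E
```

```text
tool_pos: [0.6015, -0.0002, 0.2283]
contact_force: [1.4, -0.6, -0.8]
time: 8.95
tool_pos: [0.6015, -0.0002, 0.2257]
tool_rot: [3.132, 0.002, 1.604]
contact_force: [0.0, -0.4, 0.4]
opening: 0.0805
time: 9.37
tool_pos: [0.5994, -0.0001, 0.3012]
tool_rot: [-3.135, -0.0, 1.604]
contact_force: [0.1, -0.3, 0.2]
opening: 0.0919
time: 9.78
tool_pos: [0.4986, -0.0746, 0.3878]
tool_rot: [3.132, -0.004, 0.981]
contact_force: [-1.0, 0.2, -1.1]
opening: 0.0917
time: 10.2
tool_pos: [0.4369, -0.1222, 0.3626]
tool_rot: [3.122, -0.007, 0.354]
contact_force: [0.4, 0.3, -0.5]
opening: 0.0918
time: 10.53
tool_pos: [0.4356, -0.1228, 0.3638]
tool_rot: [3.122, -0.008, 0.104]
contact_force: [0.7, -0.3, 0.6]
opening: 0.0916
[[ 0.9946  0.1034  0.0098  0.4356]
 [ 0.1035 -0.9944 -0.0189 -0.1228]
 [ 0.0078  0.0198 -0.9998  0.3638]
 [ 0.      0.      0.      1.    ]]
px [545. 343.] (array([ 334.8, -344.9], dtype=float32), [np.float32(16.0), np.float32(44.0)], 47.6)
px [518. 302.] (array([ 372.3, -308.1], dtype=float32), [np.float32(27.0), np.float32(27.0)], 156.6)
px [305. 195.] (array([ 445.6, -116.6], dtype=flo
[... 2371 characters left out ...]
] (array([-116.2,  240.5], dtype=float32), [np.float32(28.0), np.float32(130.0)], 155.1)
px [178.  63.] (array([-348.2,  121.7], dtype=float32), [np.float32(24.0), np.float32(100.0)], 156.6)
px [234.  54.] (array([-259.2,  311. ], dtype=float32), [np.float32(23.0), np.float32(94.0)], 153.3)
px [210.  50.] (array([-326.1,  254.5], dtype=float32), [np.float32(105.0), np.float32(158.0)], 155.3)
px [271.  20.] (array([-344.3,  549.3], dtype=float32), [np.float32(72.0), np.float32(293.0)], 146.7)
px [225.   7.] (array([-535.6,  449.1], dtype=float32), [np.float32(31.0), np.float32(120.0)], 152.8)
px [198.   7.] (array([-605.8,  371.8], dtype=float32), [np.float32(100.0), np.float32(135.0)], 51.3)
```

```bash
sed -i 's/lo=400,hi=15000/lo=400,hi=15000,w=(60,115,25,42)/; s/print(.px.,c.mean(0).round(),rect(n,c,z))/q=rect(n,c,z); (w[0]<q[1][1]<w[1] and w[2]<q[1][0]<w[3]+8) and print("px",c.mean(0).round(),*q)/' h.py
cat >> h.py <<'E'
def st():
    T=tool(); t=(T@[0,0,.178,1])[:3]*1000; z=np.degrees(T[:3,2])
    print('tip',t.round(1),'yaw',round(float(np.degrees(np.arctan2(T[1,0],T[0,0]))),2),'fix rx,ry',(-z[1]).round(2),z[0].round(2),'open',round(robot.observe()['opening'],4))
E
echo 'from h import *
st()' > st.py
python3 -m creep '[[[4,3,-20,1,0.5,0.5],[4,3,-30,0,0,0],[1,0,-30,0,0,0],[0,0,-30,0,0,0],[0,0,-10,0,0,0]]]'|grep time; python3 -m creep '[[[0,0,-10,0,0,0],[0,0,-10,0,0,0],[0,0,0,0,0,0]]]'|grep time; python3 st.py
```

```text
time: 11.05
time: 11.3
tip [ 447.7 -116.7   42.7] yaw 7.82 fix rx,ry 0.24 0.55 open 0.0919
```

```bash
python3 -m creep '[[[0,0,-15,0.2,0.5,-1.3],[0,0,-12,0,0,0],[0,0,-6,0,0,0],[0,0,-3,0,0,0],[0,0,0,0,0,0]]]'|grep time;  python3 st.py
```

```text
time: 11.72
tip [ 448.2 -116.5    7.5] yaw 6.97 fix rx,ry 0.12 0.22 open 0.0921
```

```bash
python3 -m creep '[[[-2,0,-2.5,0,0.2,-0.5],[0,0,0,0,0,0]]]'|grep time; python3 -m creep '[[[0,0,0,0,0,0],[0,0,0,0,0,0],[0,0,0,0,0,0],[0,0,0,0,0,0],[0,0,0,0,0,0]]]' 1 25|grep open;  python3 -m creep '[[[0,0,0,0,0,0],[0,0,0,0,0,0],[0,0,0,0,0,0]]]'; python3 st.py;  python3 -m creep '[[[0,0,20,0,0,0],[0,0,38,0,0,7],[0,0,38,0,0,7],[0,0,38,0,0,7],[0,0,38,0,0,7]]]'|grep pos; python3 -m creep '[[[10,5,35,0,0,7],[15,10,0,0,0,7],[15,15,0,0,0,7],[15,15,0,0,0,7],[15,15,0,0,0,7]]]'|grep pos;python3 -m creep '[[[15,15,0,0,0,7],[15,15,0,0,0,7],[15,15,0,0,0,7],[0,0,0,0,0,0],[0,0,0,0,0,0]]]';python3 st.py
```

```text
time: 11.88
opening: 0.0632
time: 12.55
tool_pos: [0.4462, -0.1165, 0.1858]
tool_rot: [3.137, -0.004, 0.114]
contact_force: [-0.0, -0.0, 0.1]
opening: 0.0517
tip [ 447.1 -117.3    7.8] yaw 6.51 fix rx,ry 0.25 0.28 open 0.0517
tool_pos: [0.4424, -0.115, 0.3556]
tool_pos: [0.5127, -0.0551, 0.4034]
time: 13.8
tool_pos: [0.5608, -0.0048, 0.4018]
tool_rot: [3.136, 0.008, 1.621]
contact_force: [0.2, -0.2, -1.9]
opening: 0.0516
tip [561.9  -6.1 223.8] yaw 92.86 fix rx,ry 0.44 0.34 open 0.0516
```

```bash
cat > held.py <<'E'
from h import *
im=viewer.read_camera('wrist'); c,s=blob(im,(320,260)); print('held label top row, mid col',s[1],c[c[:,1]==260][:,0].mean(),c[c[:,1]==220][:,0].mean()); cv2.imwrite('pics/held_%d.png'%(robot.observe()['time']*100),im); st()
E
python3 -m creep '[[[20,2,-10,0.4,0.3,-1],[20,2,-10,0,0,0],[0,0,-10,0,0,0],[0,0,0,0,0,0]]]'|grep time; python3 held.py
```

```text
time: 14.13
held label top row, mid col 193 320.0 319.5
tip [599.8  -2.5 193.3] yaw 91.32 fix rx,ry 0.08 -0.05 open 0.0517
```

```bash
python3 -m creep '[[[1.7,-0.4,-8,0,0,0.5],[0,0,-12,0,0,0],[0,0,-12,0,0,0],[0,0,-6,0,0,0],[0,0,0,0,0,0]]]'|grep force; python3 st.py;python3 -m creep '[[[0,0,-12,0,0,0],[0,0,-15,0,0,0],[0,0,-15,0,0,0],[0,0,-12,0,0,0],[0,0,-5,0,0,0]]]'|grep force;python3 -m creep '[[[0,0,-6,0,0,0],[0,0,-2,0,0,0],[0,0,0,0,0,0]]]'|grep force;python3 st.py
```

```text
contact_force: [-0.3, 0.2, -1.1]
tip [598.9  -5.2 155.8] yaw 91.66 fix rx,ry 0.14 0.06 open 0.0519
contact_force: [0.1, 1.8, 0.2]
contact_force: [-0.2, 0.2, 0.5]
tip [600.9  -5.9  95.5] yaw 91.57 fix rx,ry 0.17 0.81 open 0.0518
```

```bash
python3 -m creep '[[[2.5,2.5,0,0.2,0.7,0],[0,0,-4,0,0,0],[0,0,-4,0,0,0],[0,0,0,0,0,0]]]'|grep force;python3 st.py; python3 -m creep '[[[0,0,-3,0,0,0],[0,0,-2,0,0,0],[0,0,0,0,0,0]]]'|grep force;python3 st.py
```

```text
contact_force: [-1.2, 1.4, 1.2]
tip [602.9  -3.7  89.6] yaw 91.57 fix rx,ry 0.07 0.33 open 0.0517
contact_force: [-1.1, -1.4, 3.0]
tip [603.5  -4.3  84.8] yaw 91.55 fix rx,ry 0.11 0.42 open 0.0518
```

```bash
python3 -m creep '[[[-0.5,1,-2,0.1,0.4,0],[0,0,-1.5,0,0,0],[0,0,0,0,0,0]]]'|grep force;python3 st.py; python3 -m creep '[[[0,0,-2,0,0,0],[0,0,-1.5,0,0,0],[0,0,0,0,0,0]]]'|grep force;python3 st.py; python3 -m creep '[[[0,0,-2,0,0,0],[0,0,-1,0,0,0],[0,0,0,0,0,0]]]'|grep force;python3 st.py
```

```text
contact_force: [-0.3, -2.5, 2.8]
tip [602.2  -3.4  81.2] yaw 91.53 fix rx,ry 0.04 0.07 open 0.0517
contact_force: [0.4, -2.5, 1.5]
tip [602.2  -3.5  77.1] yaw 91.52 fix rx,ry 0.05 0.07 open 0.0514
contact_force: [0.1, -1.3, 1.7]
tip [602.2  -3.6  73.6] yaw 91.52 fix rx,ry 0.05 0.07 open 0.0517
```

```bash
python3 -m creep '[[[0,-1,-2,0,0,0],[0,0,0,0,0,0]]]'|grep force;python3 st.py; python3 -m creep '[[[0,0,-2,0,0,0],[0,0,0,0,0,0]]]'|grep force;python3 st.py; python3 -m creep '[[[0,0,-2,0,0,0],[0,0,0,0,0,0]]]'|grep force;python3 st.py
```

```text
contact_force: [0.5, -2.2, 1.6]
tip [602.1  -4.1  71.2] yaw 91.51 fix rx,ry -0.01 0.04 open 0.0518
contact_force: [1.1, -0.8, 0.6]
tip [602.1  -4.1  69.1] yaw 91.53 fix rx,ry 0.0 0.06 open 0.0518
contact_force: [-0.0, -0.5, -0.4]
tip [602.2  -4.   69.6] yaw 91.55 fix rx,ry 0.02 0.11 open 0.052
```

```bash
python3 -m creep '[[[0,0,-2,0,0,0],[0,0,0,0,0,0]]]'|grep force;python3 st.py; python3 -m creep '[[[0,0,-3,0,0,0]]]'|grep force;python3 st.py; python3 -m creep '[[[0,0,-3.5,0,0,0]]]'|grep force;python3 st.py
```

```text
contact_force: [0.4, -1.1, 0.7]
tip [602.4  -3.8  69.3] yaw 91.57 fix rx,ry 0.03 0.18 open 0.0517
contact_force: [-11.1, 0.3, 34.7]
tip [602.6  -3.8  68.5] yaw 91.59 fix rx,ry 0.05 0.24 open 0.0518
contact_force: [-14.3, 0.2, 40.4]
tip [602.6  -3.8  68.4] yaw 91.62 fix rx,ry 0.08 0.3 open 0.0519
```

```bash
python3 -m creep '[[[0,0,0,0,0,0],[0,0,0.3,0,0,0],[0,0,0,0,0,0]]]' | grep -E 'force'; python3 -m creep '[[[0,0,0,0,0,0],[0,0,0,0,0,0],[0,0,0,0,0,0],[0,0,0,0,0,0],[0,0,0,0,0,0]]]' -1|grep open ; python3 -m creep '[[[0,0,0,0,0,0],[0,0,5,0,0,0],[0,0,15,0,0,0],[0,0,30,0,0,0],[0,0,30,0,0,0]]]'|grep force; python3 -m creep '[[[0,0,35,0,0,0],[0,0,35,0,0,0],[0,20,25,0,0,-7],[5,20,0,0,0,-7],[5,20,0,0,0,-7]]]'|grep pos; python3 -m creep '[[[5,20,0,0,0,-7],[5,20,0,0,0,-7],[5,20,0,0,0,-7],[5,20,0,0,0,-7],[5,20,0,0,0,-7]]]'|grep pos;  python3 -m creep '[[[0,20,0,0,0,-7],[0,20,0,0,0,-7],[0,20,0,0,0,-7],[0,0,0,0,0,0],[0,0,0,0,0,0]]]'; python3 - <<'E'
from h import *
st(); im=viewer.read_camera('wrist'); cv2.imwrite('pics/w6.png',im); labels(im=im);a=viewer.read_camera('scene'); b=viewer.read_camera('side');cv2.imwrite('pics/sc6.png',a);cv2.imwrite('pics/sd6.png',b); labels('scene',im=a,lo=60,w=(90,125,25,45))
E
```

```text
contact_force: [0.2, 0.3, -1.5]
opening: 0.0805
contact_force: [1.1, 0.2, -0.0]
tool_pos: [0.6075, 0.0554, 0.4293]
tool_pos: [0.6322, 0.1597, 0.4354]
time: 19.77
tool_pos: [0.6316, 0.2267, 0.4368]
tool_rot: [3.139, -0.011, 0.223]
contact_force: [0.0, -0.4, -0.1]
opening: 0.0918
tip [633.6 226.6 258.8] yaw 12.76 fix rx,ry 0.0 0.63 open 0.0918
px [545. 361.] [502.2 -55.3] [np.float32(28.0), np.float32(94.0)] 28.2
px [160. 310.] [471.2 362.3] [np.float32(31.0), np.float32(104.0)] 145.5
px [469. 303.] [550.5  47.1] [np.float32(32.0), np.float32(79.0)] 84.5
px [312. 182.] [639.8 235.9] [np.float32(37.0), np.float32(101.0)] 11.0
px [114. 137.] [641.8 428. ] [np.float32(41.0), np.float32(86.0)] 147.5
px [161. 259.] [ 342.8 -326.1] [np.float32(48.0), np.float32(96.0)] 85.3
px [318. 246.] [572.8  24.1] [np.float32(45.0), np.float32(108.0)] 92.0
px [392. 220.] [639.  240.7] [np.float32(46.0), np.float32(109.0)] 10.2
px [  5. 159.] [-284.4 -518. ] [np.float32(43.0), np.float32(124.0)] 161.3
px [481. 119.] [538.7 759.8] [np.float32(46.0), np.float32(120.0)] 172.1
px [384.  52.] [ 82.1 755.7] [np.float32(36.0), np.float32(93.0)] 179.5
```

View pics/w6.png

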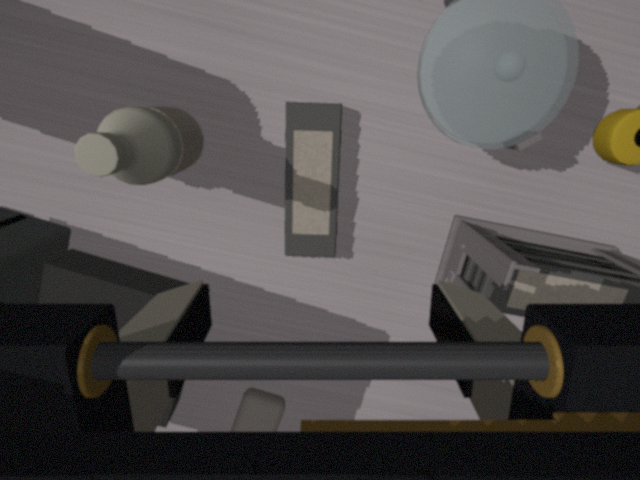

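```bash
python3 - <<'E'
from h import *
print((hit('wrist',[(97,154)],.15)*1000).round(), (hit('wrist',[(203,135),(160,185),(155,108)],[.0][0])*1000).round(),(hit('wrist',[(500,67)],.06)*1000).round())
print(rect('wrist',[(286,102),(342,104),(336,256),(285,255)],.018))
E
```

```text
[[652. 374. 150.]] [[661. 348.   0.]
 [603. 383.   0.]
 [676. 396.   0.]] [[773. 108.  60.]]
(array([641.1, 234. ], dtype=float32), [np.float32(52.0), np.float32(148.0)], 11.0)
```

```bash
python3 -m creep '[[[8,0.5,-20,0,0.6,-1.7],[0,0,-38,0,0,0],[0,0,-38,0,0,0],[0,0,-38,0,0,0],[0,0,-30,0,0,0]]]'|grep time; python3 -m creep '[[[0,0,-20,0,0,0],[0,0,-10,0,0,0],[0,0,0,0,0,0]]]'|grep time; python3 st.py
```

```text
time: 20.33
time: 20.58
tip [641.6 215.6  62.9] yaw 10.93 fix rx,ry -0.01 0.59 open 0.0919
```

```bash
python3 -m creep '[[[0,11,0,0,0.5,0],[0,0,-15,0,0,0],[0,0,-15,0,0,0],[0,0,-10,0,0,0],[0,0,0,0,0,0]]]'|grep time; python3 st.py
```

```text
time: 21.0
tip [645.3 228.6  30.5] yaw 10.89 fix rx,ry -0.22 0.75 open 0.0919
```

```bash
python3 -m creep '[[[-3,-1,-8,-0.2,0.7,0],[0,0,-10,0,0,0],[0,0,-5,0,0,0],[0,0,0,0,0,0]]]'|grep force; python3 st.py
```

```text
contact_force: [-0.2, -0.6, 0.7]
tip [642.  228.3  10. ] yaw 10.94 fix rx,ry -0.1 0.34 open 0.0917
```

```bash
python3 -m creep '[[[-1.5,0,-4,-0.1,0.3,0],[0,0,0,0,0,0]]]'|grep time; python3 -m creep '[[[0,0,0,0,0,0],[0,0,0,0,0,0],[0,0,0,0,0,0],[0,0,0,0,0,0],[0,0,0,0,0,0]]]' 1 25|grep open;  python3 -m creep '[[[0,0,0,0,0,0],[0,0,0,0,0,0],[0,0,0,0,0,0]]]'|grep -E 'force|open'; python3 st.py;  python3 -m creep '[[[0,0,20,0,0,0],[0,0,35,0,0,0],[0,0,35,0,0,0],[0,0,35,0,0,0],[0,0,35,0,0,7]]]'|grep pos; python3 -m creep '[[[0,-10,35,0,0,7],[-5,-20,20,0,0,7],[-5,-20,0,0,0,7],[-5,-20,0,0,0,7],[-5,-20,0,0,0,7]]]'|grep pos;python3 -m creep '[[[-5,-20,0,0,0,7],[-5,-20,0,0,0,7],[-5,-20,0,0,0,7],[0,-20,0,0,0,7],[0,-20,0,0,0,7]]]'|grep pos;python3 -m creep '[[[0,-15,0,0,0,4],[0,0,0,0,0,0],[0,0,0,0,0,0]]]'|grep pos; python3 held.py
```

```text
time: 21.5
opening: 0.063
contact_force: [0.0, -0.4, -0.8]
opening: 0.0517
tip [640.1 228.2   6.9] yaw 10.93 fix rx,ry -0.03 0.11 open 0.0517
tool_pos: [0.636, 0.2268, 0.3381]
tool_pos: [0.615, 0.1381, 0.4069]
tool_pos: [0.5971, 0.0335, 0.408]
tool_pos: [0.5965, 0.0138, 0.408]
held label top row, mid col 186 320.0 319.5
tip [598.4  12.6 230. ] yaw 93.86 fix rx,ry 0.45 0.58 open 0.0518
```

```bash
python3 -m creep '[[[3,-10,0,0.4,0.5,-2],[2,-10,-5,0,0,0],[0,0,-10,0,0,0],[0,0,-10,0,0,0],[0,0,0,0,0,0]]]'|grep force; python3 held.py; python3 -m creep '[[[0,0,-8,0,0,0],[0,0,-12,0,0,0],[0,0,-8,0,0,0],[0,0,0,0,0,0]]]'|grep force; python3 st.py
```

```text
contact_force: [-0.1, 1.0, -1.7]
held label top row, mid col 186 320.0 319.5
tip [602.5  -5.1 203. ] yaw 91.57 fix rx,ry -0.02 0.06 open 0.0519
contact_force: [-1.0, -0.6, -1.2]
tip [602.5  -3.9 172.8] yaw 91.63 fix rx,ry -0.03 0.08 open 0.0514
```

```bash
python3 -m creep '[[[-0.5,-2.5,0,0,0,0],[0,0,-8,0,0,0],[0,0,-12,0,0,0],[0,0,-6,0,0,0],[0,0,0,0,0,0]]]'|grep force; python3 st.py; python3 -m creep '[[[0,0,-8,0,0,0],[0,0,-12,0,0,0],[0,0,-6,0,0,0],[0,0,0,0,0,0]]]'|grep force; python3 st.py
```

```text
contact_force: [-0.3, -0.7, -1.5]
tip [602.6  -6.4 146.1] yaw 91.67 fix rx,ry -0.01 0.22 open 0.0519
contact_force: [-0.3, -0.5, -0.4]
tip [603.4  -6.5 119.5] yaw 91.66 fix rx,ry 0.0 0.37 open 0.0518
```

```bash
python3 -m creep '[[[-0.5,0,-6,0,0.4,0],[0,0,-8,0,0,0],[0,0,-4,0,0,0],[0,0,0,0,0,0]]]'|grep force; python3 st.py; python3 -m creep '[[[0,0,-3,0,0,0],[0,0,-2,0,0,0],[0,0,0,0,0,0]]]'|grep force; python3 st.py; python3 -m creep '[[[0,0,-2,0,0,0],[0,0,-1,0,0,0],[0,0,0,0,0,0]]]'|grep force; python3 st.py
```

```text
contact_force: [-1.0, 0.5, -1.2]
tip [602.1  -6.6 100.7] yaw 91.66 fix rx,ry 0.02 0.01 open 0.0515
contact_force: [0.7, -0.1, -1.4]
tip [602.2  -6.6  95.3] yaw 91.66 fix rx,ry 0.02 0.04 open 0.0519
contact_force: [0.1, -0.3, -1.3]
tip [602.5  -6.6  92.4] yaw 91.66 fix rx,ry 0.03 0.09 open 0.0516
```

```bash
python3 -m creep '[[[0,0,-2,0,0,0],[0,0,0,0,0,0]]]'|grep force; python3 st.py; python3 -m creep '[[[0,0,-2,0,0,0],[0,0,0,0,0,0]]]'|grep force; python3 st.py; python3 -m creep '[[[0,0,-2,0,0,0],[0,0,0,0,0,0]]]'|grep force; python3 st.py; python3 -m creep '[[[0,0,-2,0,0,0],[0,0,0,0,0,0]]]'|grep force; python3 st.py;
```

```text
contact_force: [-0.8, 0.5, -1.0]
tip [602.7  -6.7  90.5] yaw 91.66 fix rx,ry 0.03 0.11 open 0.0516
contact_force: [-0.3, -0.5, -1.5]
tip [602.8  -6.7  88.4] yaw 91.66 fix rx,ry 0.03 0.13 open 0.0514
contact_force: [0.1, -0.3, -1.1]
tip [603.2  -6.7  87. ] yaw 91.66 fix rx,ry 0.04 0.21 open 0.0521
contact_force: [0.8, -0.3, 0.5]
tip [603.5  -6.8  87.5] yaw 91.67 fix rx,ry 0.06 0.31 open 0.0515
```

```bash
python3 -m creep '[[[0,0,-3,0,0,0]]]'|grep force; python3 -m creep '[[[0,0,0,0,0,0],[0,0,0.3,0,0,0],[0,0,0,0,0,0]]]' | grep -E 'force'; python3 st.py; python3 -m creep '[[[0,0,0,0,0,0],[0,0,0,0,0,0],[0,0,0,0,0,0],[0,0,0,0,0,0],[0,0,0,0,0,0]]]' -1|grep open ; python3 -m creep '[[[0,0,0,0,0,0],[0,0,5,0,0,0],[0,0,15,0,0,0],[0,0,30,0,0,0],[0,0,30,0,0,0]]]'|grep force; python3 -m creep '[[[0,0,35,0,0,0],[-10,0,35,0,0,0],[-25,0,25,0,0,0],[-25,0,0,0,0,0],[-25,0,0,0,0,0]]]'|grep pos;python3 -m creep '[[[-25,0,0,0,0,0],[-10,-20,0,0,0,0],[0,-30,0,0,0,0],[0,0,0,0,0,0],[0,0,0,0,0,0]]]'|grep pos; python3 - <<'E'
from h import *
st(); im=viewer.read_camera('wrist'); cv2.imwrite('pics/w7.png',im); T=tool(); np.save('T7.npy',T)
labels(z=.101,im=im);a=viewer.read_camera('scene'); b=viewer.read_camera('side');cv2.imwrite('pics/sc7.png',a);cv2.imwrite('pics/sd7.png',b); labels('scene',z=.101,im=a,lo=60,w=(80,125,25,45))
labels('scene',z=.018,im=a,lo=60,w=(90,125,25,45))
E
```

```text
contact_force: [-10.4, 1.1, 33.8]
contact_force: [0.7, -0.4, -0.9]
tip [604.4  -6.8  87.5] yaw 91.69 fix rx,ry 0.1 0.52 open 0.0519
opening: 0.0804
contact_force: [0.6, -0.2, -0.1]
tool_pos: [0.5158, -0.0066, 0.4466]
tool_pos: [0.4734, -0.0565, 0.4523]
tip [475.8 -57.  274.3] yaw 91.8 fix rx,ry 0.17 0.79 open 0.0914
px [480. 314.] [ 622.5 -153.8] [np.float32(32.0), np.float32(94.0)] 138.3
px [160. 314.] [ 342.3 -160.4] [np.float32(33.0), np.float32(92.0)] 46.0
px [482. 142.] [603.8  -4.9] [np.float32(37.0), np.float32(100.0)] 91.7
px [162. 258.] [ 396.9 -325.6] [np.float32(42.0), np.float32(97.0)] 86.2
px [318. 243.] [603.6  -2.3] [np.float32(45.0), np.float32(108.0)] 92.0
px [  5. 158.] [-180.7 -506. ] [np.float32(40.0), np.float32(119.0)] 161.3
px [480. 118.] [574.7 668.1] [np.float32(44.0), np.float32(117.0)] 171.6
px [162. 258.] [ 341.8 -321.1] [np.float32(46.0), np.float32(106.0)] 86.2
px [318. 243.] [566.6  30.6] [np.float32(49.0), np.float32(117.0)] 92.0
```

View pics/w7.png

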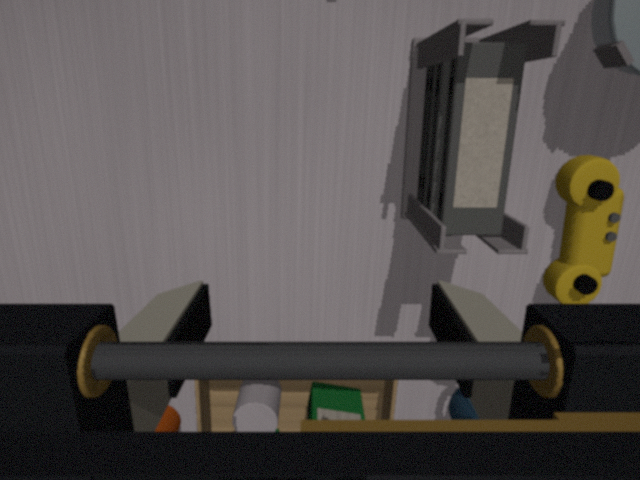

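```bash
python3 -m creep '[[[20,-29,0,0,0.7,0],[20,-29,0,0,0,0],[20,-29,0,0,0,0],[20,-29,0,0,0,0],[20,-29,-5,0,0,0]]]'|grep pos;python3 -m creep '[[[20,-29,-5,0,0,0],[20,-29,-5,0,0,0],[20,-29,0,0,0,0],[0,0,0,0,0,0],[0,0,0,0,0,0]]]'|grep pos; python3 - <<'E'
from h import *
st(); im=viewer.read_camera('wrist'); cv2.imwrite('pics/w8.png',im); T=tool(); np.save('T8.npy',T)
E
```

```text
tool_pos: [0.5764, -0.1965, 0.4483]
tool_pos: [0.6443, -0.2896, 0.429]
tip [ 643.4 -288.9  251. ] yaw 92.72 fix rx,ry -0.22 -0.3 open 0.0921
```

View pics/w8.png

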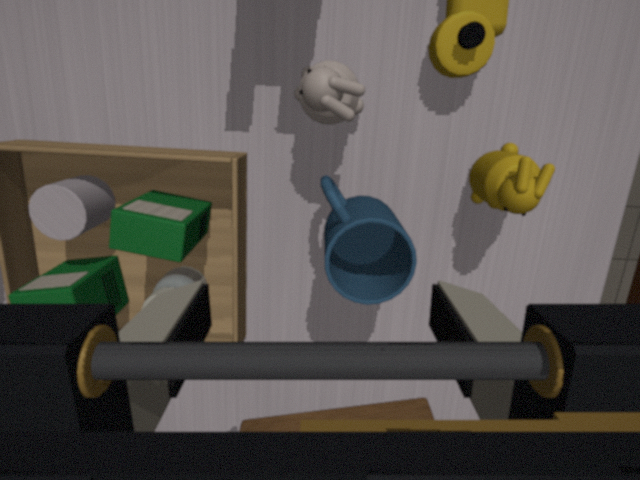

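```bash
python3 - <<'E'
from h import *
T=np.load('T8.npy')
print((hit('wrist',[(331,93),(298,93),(364,93),(331,124),(331,62)],.03,T)*1000).round(), 'handle',(hit('wrist',[(328,180)],.06,T)*1000).round(),'yel',(hit('wrist',[(505,180)],.03,T)*1000).round())
im=cv2.imread('pics/w8.png'); print(im[70,331],im[115,331],im[40,331])
g=cv2.GaussianBlur(im,(3,3),0).astype(int); m=((g[...,2]-g[...,0]>10)).astype(np.uint8); n,l,s,c=cv2.connectedComponentsWithStats(m); i=l[88,325]; print(s[i],c[i])
E
```

```text
[[ 647. -199.   30.]
 [ 618. -200.   30.]
 [ 675. -197.   30.]
 [ 648. -225.   30.]
 [ 645. -174.   30.]] handle [[ 648. -269.   60.]] yel [[ 810. -266.   30.]]
[128 133 143] [74 77 82] [127 124 130]
[ 301   61   64   58 2214] [332.81210479  86.46522132]
```

```bash
python3 -m creep '[[[1,30,0,-0.2,-0.3,-1],[1,30,-20,0,0,0],[1,30,-30,0,0,0],[0,0,-30,0,0,0],[0,0,-20,0,0,0]]]'|grep pos;python3 -m creep '[[[0,0,0,0,0,0],[0,0,0,0,0,0]]]'|grep pos;python3 st.py
```

```text
tool_pos: [0.645, -0.1901, 0.3331]
tool_pos: [0.6435, -0.1853, 0.3303]
tip [ 644.2 -185.4  152.3] yaw 92.09 fix rx,ry 0.04 0.24 open 0.0918
```

```bash
python3 -m creep '[[[3,-12,0,0,0.2,0],[0,0,-10,0,0,0],[0,0,-15,0,0,0],[0,0,-10,0,0,0],[0,0,0,0,0,0]]]'|grep pos;python3 st.py
```

```text
tool_pos: [0.6475, -0.1995, 0.3015]
tip [ 649.7 -200.6  123.5] yaw 92.06 fix rx,ry 0.36 0.71 open 0.0917
```

```bash
python3 -m creep '[[[0,1,-10,0.3,0.6,0],[0,0,-15,0,0,0],[0,0,-15,0,0,0],[0,0,-10,0,0,0],[0,0,0,0,0,0]]]'|grep force;python3 st.py;python3 -m creep '[[[0,0,-10,0,0.3,0],[0,0,-15,0,0,0],[0,0,-15,0,0,0],[0,0,-8,0,0,0],[0,0,0,0,0,0]]]'|grep force;python3 st.py
```

```text
contact_force: [0.3, 0.8, -0.4]
tip [ 648.6 -200.6   73. ] yaw 91.92 fix rx,ry 0.11 0.25 open 0.0916
contact_force: [-0.4, 0.7, 1.3]
tip [ 648.9 -201.4   24.1] yaw 91.9 fix rx,ry 0.19 0.08 open 0.0915
```

```bash
python3 -m creep '[[[-1.5,2,-5,0.2,0.1,0],[0,0,0,0,0,0]]]'|grep force;python3 st.py; python3 -m creep '[[[0,0,0,0,0,0],[0,0,0,0,0,0],[0,0,0,0,0,0],[0,0,0,0,0,0],[0,0,0,0,0,0]]]' 1 20|grep open;python3 -m creep '[[[0,0,0,0,0,0],[0,0,0,0,0,0],[0,0,0,0,0,0],[0,0,0,0,0,0]]]'|grep -E 'open|force'; python3 st.py; python3 -m creep '[[[0,0,4,0,0,0],[0,0,10,0,0,0],[0,0,20,0,0,0],[0,0,0,0,0,0]]]'|grep -E 'open|force|pos'; python3 - <<'E'
from h import *
st(); im=viewer.read_camera('scene'); im2=viewer.read_camera('side')
cv2.imwrite('pics/s9.png',np.hstack([cv2.resize(im[220:370,200:350],(400,400),interpolation=2),cv2.resize(im2[130:250,270:390],(400,400),interpolation=2)]))
E
```

```text
contact_force: [-0.2, -0.5, -0.5]
tip [ 647.2 -198.7   19.2] yaw 91.89 fix rx,ry -0.02 -0.02 open 0.0919
opening: 0.0629
contact_force: [0.2, 0.1, 0.2]
opening: 0.0499
tip [ 648.7 -199.2   22.7] yaw 91.91 fix rx,ry 0.1 0.25 open 0.0499
tool_pos: [0.6475, -0.1987, 0.2352]
contact_force: [1.7, -0.5, -0.9]
opening: 0.0503
tip [ 647.7 -198.8   57.2] yaw 91.9 fix rx,ry 0.01 0.05 open 0.0503
```

View pics/s9.png

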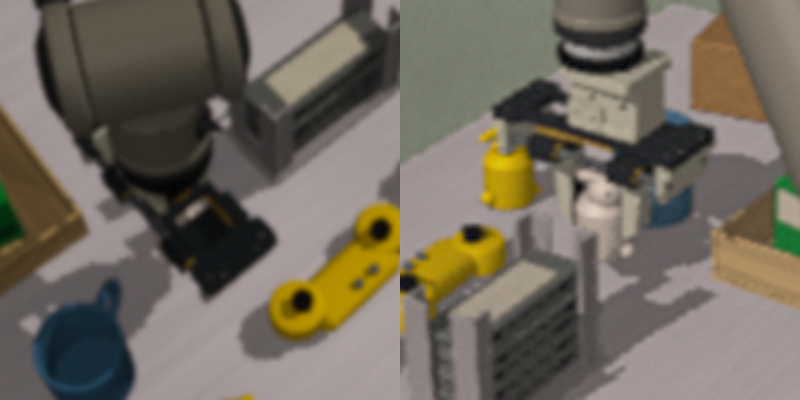

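```bash
python3 -m creep '[[[0,0,20,0,0,0],[0,0,30,0,0,0],[0,0,35,0,0,0],[0,0,35,0,0,0],[0,0,25,0,0,0]]]'|grep -E 'pos|open';python3 -m creep '[[[-4,15,0,0,0,0],[-6,25,0,0,0,0],[-8,30,0,0,0,0],[-8,30,0,0,0,0],[-8,30,0,0,0,0]]]'|grep pos;python3 -m creep '[[[-8,30,0,0,0,0],[-3,20,0,0,0,0],[0,10,0,0,0,0],[0,0,0,0,0,0],[0,0,0,0,0,0]]]'|grep -E 'pos|open'; python3 st.py
```

```text
tool_pos: [0.643, -0.197, 0.3669]
opening: 0.0504
tool_pos: [0.6082, -0.0701, 0.37]
tool_pos: [0.5941, -0.0019, 0.3659]
opening: 0.0504
tip [ 5.892e+02 -3.000e-01  1.880e+02] yaw 91.67 fix rx,ry -0.52 -1.59 open 0.0504
```

```bash
python3 -m creep '[[[9,-2,0,-0.5,-1.5,0],[0,0,0,0,0,0],[0,0,-8,0,0,0],[0,0,-10,0,0,0],[0,0,0,0,0,0]]]'|grep -E 'force'; python3 st.py;python3 -m creep '[[[0,0,-8,0,0,0],[0,0,-10,0,0,0],[0,0,-4,0,0,0],[0,0,0,0,0,0]]]'|grep -E 'force'; python3 st.py
```

```text
contact_force: [-1.2, -0.1, -2.9]
tip [605.8  -9.8 167. ] yaw 91.37 fix rx,ry 0.13 0.09 open 0.0505
contact_force: [-0.1, 0.3, -1.5]
tip [604.9 -11.1 140.9] yaw 91.26 fix rx,ry 0.11 -0.1 open 0.0505
```

```bash
python3 -m creep '[[[-1,4,0,0.1,0,0],[0,4,0,0,0,0],[0,0,-4,0,0,0],[0,0,-4,0,0,0],[0,0,0,0,0,0]]]'|grep -E 'force'; python3 st.py;python3 -m creep '[[[0,0,-2,0,0,0],[0,0,-2,0,0,0],[0,0,0,0,0,0]]]'|grep -E 'force'; python3 st.py;python3 -m creep '[[[0,0,-2,0,0,0],[0,0,0,0,0,0]]]'|grep -E 'force'; python3 st.py
```

```text
contact_force: [0.1, -0.2, -2.6]
tip [604.   -1.3 132.6] yaw 91.3 fix rx,ry -0.0 -0.05 open 0.0501
contact_force: [0.0, -0.0, -1.6]
tip [604.2  -1.2 128.4] yaw 91.32 fix rx,ry 0.01 -0.01 open 0.0501
contact_force: [-0.3, -0.1, -2.1]
tip [604.3  -1.3 126.3] yaw 91.32 fix rx,ry 0.01 0.0 open 0.05
```

```bash
python3 -m creep '[[[0,0,-1.5,0,0,0],[0,0,0,0,0,0]]]'|grep -E 'force'; python3 st.py;python3 -m creep '[[[0,0,-1.5,0,0,0],[0,0,0,0,0,0]]]'|grep -E 'force'; python3 st.py;python3 -m creep '[[[0,0,-1.5,0,0,0],[0,0,0,0,0,0]]]'|grep -E 'force'; python3 st.py;python3 -m creep '[[[0,0,-1.5,0,0,0],[0,0,0,0,0,0]]]'|grep -E 'force'; python3 st.py
```

```text
contact_force: [-0.3, 0.4, -2.5]
tip [604.3  -1.5 124.7] yaw 91.3 fix rx,ry 0.01 0.01 open 0.0503
contact_force: [-0.9, -0.3, -1.9]
tip [604.4  -1.5 123.1] yaw 91.3 fix rx,ry 0.02 0.02 open 0.0501
contact_force: [-0.0, -0.6, -3.0]
tip [604.4  -1.6 121.5] yaw 91.3 fix rx,ry 0.02 0.03 open 0.05
contact_force: [-0.1, -0.6, -1.7]
tip [605.   -1.6 120.9] yaw 91.3 fix rx,ry 0.02 0.13 open 0.0499
```

```bash
python3 -m creep '[[[0,0,-1.5,0,0,0],[0,0,0,0,0,0]]]'|grep -E 'force'; python3 st.py;python3 -m creep '[[[0,0,-2.5,0,0,0]]]'|grep -E 'force'; python3 st.py
```

```text
contact_force: [0.5, 0.7, -2.1]
tip [605.5  -1.6 121. ] yaw 91.3 fix rx,ry 0.04 0.25 open 0.0499
contact_force: [-8.8, 0.6, 27.1]
tip [605.9  -1.6 120.4] yaw 91.31 fix rx,ry 0.05 0.35 open 0.0503
```

```bash
python3 -m creep '[[[0,0,0,0,0,0],[0,0,0.3,0,0,0],[0,0,0,0,0,0]]]' | grep -E 'force'; python3 -m creep '[[[0,0,0,0,0,0],[0,0,0,0,0,0],[0,0,0,0,0,0],[0,0,0,0,0,0],[0,0,0,0,0,0]]]' -1|grep open ; python3 -m creep '[[[0,0,0,0,0,0],[0,0,5,0,0,0],[0,0,15,0,0,0],[0,0,30,0,0,0],[0,0,30,0,0,0]]]'|grep force; python3 -m creep '[[[0,0,30,0,0,0],[0,0,15,0,0,0],[-10,-35,0,0,0,0],[-10,-35,0,0,0,0],[-10,-35,0,0,0,0]]]'|grep pos;python3 -m creep '[[[-10,-35,0,0,0,0],[-10,-35,0,0,0,0],[-10,-35,0,0,0,0],[-10,-35,0,0,0,0],[-10,-35,0,0,0,0]]]'|grep pos;python3 -m creep '[[[-5,-35,0,0,0,0],[0,-35,0,0,0,0],[0,-20,0,0,0,0],[0,0,0,0,0,0],[0,0,0,0,0,0]]]'|grep -E 'time|pos'; python3 - <<'E'
from h import *
st(); im=viewer.read_camera('wrist'); T=tool(); np.save('T10.npy',T); im2=viewer.read_camera('side')
cv2.imwrite('pics/w10.png',im); im[330:480,440:640]=cv2.resize(im2[150:270,230:390],(200,150)); cv2.imwrite('pics/w10v.png',im)
E
```

```text
contact_force: [0.5, 0.5, -3.0]
opening: 0.0792
contact_force: [0.0, -0.5, -0.0]
tool_pos: [0.5736, -0.1022, 0.4323]
tool_pos: [0.5197, -0.2836, 0.4365]
time: 39.07
tool_pos: [0.5092, -0.3854, 0.4385]
tip [ 512.  -386.4  260.5] yaw 91.57 fix rx,ry 0.34 0.89 open 0.0918
```

View pics/w10v.png

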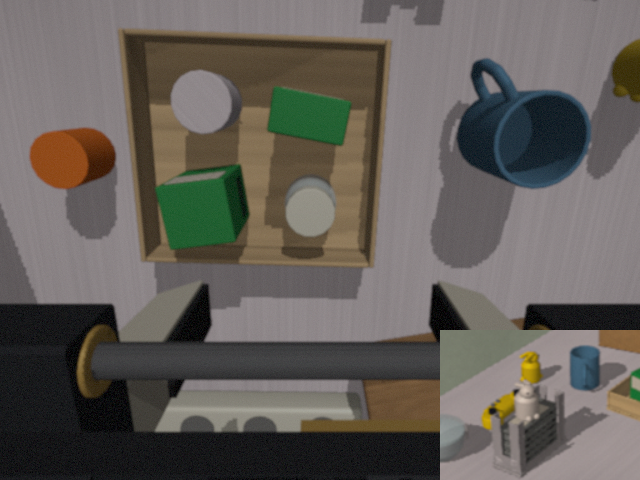

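```bash
cat > green.py <<'E'
from h import *
def green(im,T,z=.09):
    b,g,r=[x.astype(int) for x in cv2.split(im)]; m=((g-r>25)&(g-b>25)).astype(np.uint8)
    for c in cv2.findContours(m,cv2.RETR_EXTERNAL,cv2.CHAIN_APPROX_NONE)[0]:
        if cv2.contourArea(c)>300:
            p=hit('wrist',c[:,0],z,T)[:,:2].astype(np.float32)*1000; r=cv2.minAreaRect(p); print(c[:,0].mean(0).round(),np.round(r[0],1),np.round(r[1],1),round(r[2],1))
E
python3 - <<'E'
from green import *
T=np.load('T10.npy'); green(cv2.imread('pics/w10.png'),T)
print('tops', rect('wrist',[(277,87),(350,101),(342,144),(268,134)],.09) if 0 else (hit('wrist',[(277,87),(350,101),(342,144),(268,134)],.09,T)*1000).round(1).tolist())
print('crate wall inner +x',(hit('wrist',[(372,150),(388,42)],.05,T)*1000).round(),'tin',(hit('wrist',[(205,102)],.06,T)*1000).round(),'jar',(hit('wrist',[(310,212)],.07,T)*1000).round())
# console from initial scene & side
a=cv2.imread('pics/sc7.png'); b=cv2.imread('pics/sd7.png')
cv2.imwrite('pics/cons.png',np.hstack([cv2.resize(a[80:200,330:450],(400,400),interpolation=2),cv2.resize(b[300:430,180:310],(400,400),interpolation=2)]))
E
```

```text
[208. 199.] [ 420.3 -390.3] [69.6 62.2] 8.7
[308. 115.] [ 503.8 -316.4] [33.2 58.9] 80.7
tops [[480.0, -296.2, 90.0], [534.7, -304.6, 90.0], [530.1, -336.5, 90.0], [473.0, -330.5, 90.0]]
crate wall inner +x [[ 559. -345.   50.]
 [ 567. -258.   50.]] tin [[ 419. -309.   60.]] jar [[ 506. -397.   70.]]
```

```bash
python3 -m creep '[[[-2,25,0,0.3,0.8,-5.5],[-2,25,-20,0,0,-5.5],[-1,19,-30,0,0,0],[0,0,-30,0,0,0],[0,0,-15,0,0,0]]]' -0.65|grep pos; python3 -m creep '[[[0,0,0,0,0,0],[0,0,0,0,0,0]]]'|grep open; python3 st.py
```

```text
tool_pos: [0.5051, -0.3053, 0.3473]
opening: 0.0755
tip [ 506.2 -301.6  167. ] yaw 80.76 fix rx,ry 0.19 0.33 open 0.0755
```

```bash
python3 -m creep '[[[-1,-14,0,0.2,0.3,0],[0,0,-10,0,0,0],[0,0,-15,0,0,0],[0,0,-10,0,0,0],[0,0,0,0,0,0]]]' |grep pos;  python3 st.py
```

```text
tool_pos: [0.5057, -0.3165, 0.3138]
tip [ 507.2 -317.7  135.9] yaw 80.85 fix rx,ry 0.37 0.49 open 0.0758
```

```bash
python3 -m creep '[[[-2,0,-8,0.3,0.4,0],[0,0,-12,0,0,0],[0,0,-8,0,0,0],[0,0,0,0,0,0]]]' |grep force;  python3 st.py; python3 -m creep '[[[0,0,-5,0.2,0.2,0],[0,0,-12,0,0,0],[0,0,-12,0,0,0],[0,0,-10,0,0,0],[0,0,0,0,0,0]]]' |grep force;  python3 st.py
```

```text
contact_force: [0.5, 0.5, 0.2]
tip [ 503.9 -318.   107.3] yaw 80.78 fix rx,ry 0.12 0.14 open 0.0759
contact_force: [-1.1, 0.7, -0.2]
tip [ 504.  -318.1   68.1] yaw 80.77 fix rx,ry -0.01 0.04 open 0.0755
```

```bash
python3 -m creep '[[[0,1.5,-6,0,0,0],[0,0,-4,0,0,0],[0,0,0,0,0,0]]]' |grep force;  python3 st.py; python3 -m creep '[[[0,0,0,0,0,0],[0,0,0,0,0,0],[0,0,0,0,0,0],[0,0,0,0,0,0],[0,0,0,0,0,0]]]' 1 35|grep open;python3 -m creep '[[[0,0,0,0,0,0],[0,0,0,0,0,0]]]'|grep open; python3 st.py; python3 -m creep '[[[0,0,5,0,0,0],[0,0,20,0,0,0],[0,0,35,0,0,0],[0,0,35,0,0,0],[0,0,35,0,0,0]]]' |grep -E 'force|open';python3 -m creep '[[[0,0,35,0,0,0],[0,0,30,0,0,0],[0,0,0,0,0,0]]]' |grep -E 'pos|force|open';python3 st.py
```

```text
contact_force: [-0.0, 0.3, -0.2]
tip [ 504.4 -316.8   57.9] yaw 80.77 fix rx,ry 0.02 0.08 open 0.0755
opening: 0.06
opening: 0.0596
tip [ 504.7 -317.    59. ] yaw 80.78 fix rx,ry 0.07 0.14 open 0.0596
contact_force: [0.7, -0.8, -1.8]
opening: 0.0599
tool_pos: [0.5014, -0.3145, 0.44]
contact_force: [0.5, 0.1, -0.8]
opening: 0.06
tip [ 500.7 -313.8  262. ] yaw 80.77 fix rx,ry -0.22 -0.21 open 0.06
```

View pics/cons.png

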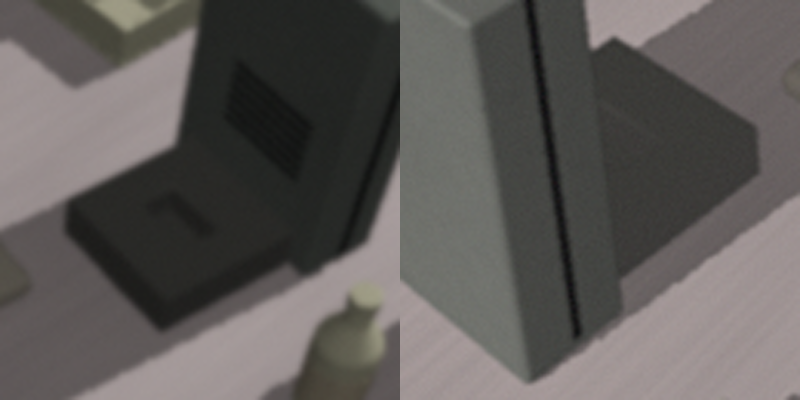

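```bash
python3 - <<'E'
from h import *
f=lambda p:np.array(p)/3.3333+[330,80]
print((hit('scene',f([(67,203),(163,318),(290,238),(175,148)]),.045)*1000).round().tolist())
print('hole',(hit('scene',f([(147,207),(172,193),(213,236)]),.045)*1000).round().tolist())
E
```

```text
[[356.0, 333.0, 45.0], [513.0, 307.0, 45.0], [518.0, 464.0, 45.0], [368.0, 462.0, 45.0]]
hole [[407.0, 388.0, 45.0], [409.0, 419.0, 45.0], [472.0, 410.0, 45.0]]
```

```bash
python3 -m creep '[[[-2,30,0,0,0,0],[-4,38,0,0,0,0],[-4,38,0,0,0,0],[-4,38,0,0,0,0],[-4,38,0,0,0,0]]]'|grep pos; python3 -m creep '[[[-4,38,0,0,0,0],[-4,38,0,0,0,0],[-4,38,0,0,0,0],[-4,38,0,0,0,0],[-4,38,0,0,0,0]]]'|grep pos;python3 -m creep '[[[-4,38,0,0,0,0],[-4,38,0,0,0,0],[-4,38,0,0,0,0],[-4,38,0,0,0,0],[-2,30,0,0,0,0]]]'|grep pos;python3 -m creep '[[[-2,25,0,0,0,0],[0,0,0,0,0,0],[0,0,0,0,0,0]]]'|grep -E 'pos|open'; python3 st.py
```

```text
tool_pos: [0.4809, -0.1332, 0.4412]
tool_pos: [0.4564, 0.0654, 0.4403]
tool_pos: [0.4333, 0.2572, 0.4397]
tool_pos: [0.4286, 0.2892, 0.4384]
opening: 0.06
tip [428.1 289.2 260.4] yaw 80.5 fix rx,ry 0.01 -0.14 open 0.06
```

```bash
python3 -m creep '[[[8,10,0,0,0,0],[0,10,0,0,0,0],[0,0,0,0,0,0],[0,0,0,0,0,0]]]'|grep pos; python3 - <<'E'
from h import *
T=tool(); np.save('T11.npy',T); st(); im=viewer.read_camera('wrist'); cv2.imwrite('pics/w11.png',im)
u,v=[int(x) for x in px('wrist',[.44,.39,.045])]; print(u,v)
for i in range(3): 
    print(im[v-30:v+31:15,max(0,u-60):u+61:15,1].tolist()) if i==0 else 0
big=cv2.resize(im,None,fx=1.25,fy=1.25,interpolation=2); cv2.imwrite('pics/w11v.png',np.clip(255*(big/255.)**.6,0,255).astype(np.uint8))
E
```

```text
tool_pos: [0.4364, 0.3081, 0.4375]
tip [435.5 307.7 259.5] yaw 80.44 fix rx,ry 0.13 -0.27 open 0.0596
310 100
[[56, 31, 49, 57, 56, 61, 57, 60, 58], [58, 41, 50, 63, 60, 59, 51, 53, 58], [55, 44, 60, 56, 56, 57, 53, 58, 59], [58, 55, 49, 54, 56, 52, 54, 54, 54], [55, 56, 61, 52, 52, 59, 61, 54, 60]]
```

View pics/w11v.png

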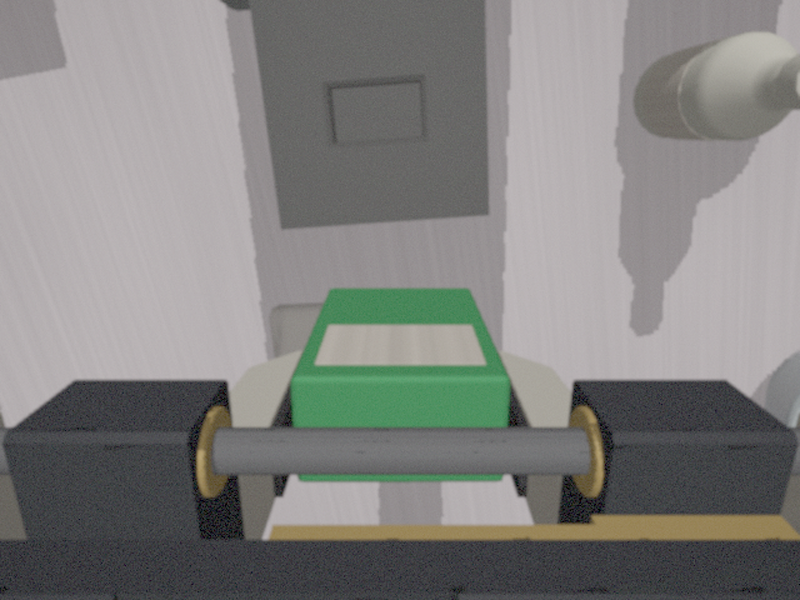

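```bash
python3 - <<'E'
from h import *
T=np.load('T11.npy'); im=cv2.imread('pics/w11.png'); g=cv2.GaussianBlur(cv2.cvtColor(im,6),(3,3),0)
r=g[52:125,250:352]; med=cv2.medianBlur(g,41)[52:125,250:352]; m=((med.astype(int)-r)>7).astype(np.uint8)
n,l,s,c=cv2.connectedComponentsWithStats(m,connectivity=8); i=1+np.argmax(s[1:,4]); ys,xs=np.nonzero(np.isin(l,[k for k in range(1,n) if s[k,4]>25])); print(s[1:][s[1:,4]>15])
p=np.c_[xs+250,ys+52]
R_=cv2.minAreaRect(hit('wrist',p,.045,T)[:,:2].astype(np.float32)*1000); print('dark',R_)
hp=np.array([(327,84),(421,76),(425,137),(332,144)])/1.25; h=hit('wrist',hp,.045,T)*1000; print(h.round(1)[:,:2].tolist(),h.mean(0), [np.linalg.norm(h[a]-h[b]).round(1) for a,b in((0,1),(1,2),(2,3),(3,0))],[np.degrees(np.arctan2(*(h[b]-h[a])[1::-1])).round(2) for a,b in((0,1),(3,2))])
d=hit('wrist',np.array([(281,228),(489,213),(250,0),(485,0)])/1.25,.045,T)*1000; print('deck',d.round(1).tolist())
tz=259.5
a=hit('wrist',np.array([(330,290),(470,290)])/1.25,(tz-53)/1000,T)*1000; b=hit('wrist',np.array([(297,380),(507,380)])/1.25,(tz+32)/1000,T)*1000
t=(T@[0,0,.178,1])[:3]*1000
for e in(a,b): print('edge',e.round(1).tolist(),'in tool',(T[:3,:3].T@(e-t).T).T.round(1).tolist())
E
```

```text
[[  9   8  82  56 935]]
dark ((433.6431884765625, 401.7816467285156), (39.91475296020508, 67.98753356933594), 85.2493896484375)
[[404.7, 422.8], [467.2, 417.3], [463.9, 378.5], [400.1, 384.6]] [433.95315472 400.79451852  45.        ] [np.float64(62.8), np.float64(38.9), np.float64(64.1), np.float64(38.5)] [np.float64(-5.05), np.float64(-5.42)]
deck [[351.8, 333.5, 45.0], [501.1, 319.4, 45.0], [366.5, 479.9, 45.0], [514.3, 454.9, 45.0]]
edge [[408.2, 327.3, 206.5], [466.8, 317.5, 206.5]] in tool [[15.0, -30.0, 53.0], [15.1, 29.4, 52.8]]
edge [[410.6, 328.0, 291.5], [466.3, 318.7, 291.5]] in tool [[15.8, -28.1, -32.0], [15.9, 28.3, -32.2]]
```

```bash
python3 -m creep '[[[-1,20,-20,0.1,-0.3,2.3],[-1,20,-30,0,0,2.3],[0,20,-30,0,0,0],[0,18,-15,0,0,0],[0,0,0,0,0,0]]]'|grep -E 'pos|force'; python3 -m creep '[[[0,0,0,0,0,0],[0,0,0,0,0,0]]]'|grep -E 'force'; python3 st.py
```

```text
tool_pos: [0.4349, 0.3837, 0.342]
contact_force: [-0.3, -0.8, -2.2]
contact_force: [0.1, -0.5, -1.3]
tip [435.7 382.6 163.2] yaw 84.84 fix rx,ry 0.05 0.3 open 0.0596
```

```bash
python3 -m creep '[[[-1,6,0,0,0.3,0.1],[0,5,-5,0,0,0],[0,0,0,0,0,0]]]'|grep -E 'force'; python3 st.py; python3 -m creep '[[[0,4,-5,0,0,0],[0,2,-5,0,0,0],[0,0,0,0,0,0],[0,0,0,0,0,0]]]'|grep -E 'force'; python3 st.py
```

```text
contact_force: [-0.9, 0.7, -2.1]
tip [435.3 392.8 161.1] yaw 84.77 fix rx,ry -0.08 0.19 open 0.0599
contact_force: [-0.4, 0.9, -1.3]
tip [436.2 399.4 151.6] yaw 84.74 fix rx,ry -0.17 0.34 open 0.0601
```

```bash
python3 -m creep '[[[-1,3,-5,-0.1,0.3,0.2],[0,0,-8,0,0,0],[0,0,-8,0,0,0],[0,0,-5,0,0,0],[0,0,0,0,0,0]]]'|grep -E 'force'; python3 st.py; python3 -m creep '[[[0,0,0,0,0,0],[0,0,0,0,0,0]]]'|grep -E 'force'; python3 st.py
```

```text
contact_force: [0.2, 0.1, -1.6]
tip [433.7 402.1 122.6] yaw 84.96 fix rx,ry -0.03 -0.02 open 0.0599
contact_force: [-0.6, 0.2, -2.1]
tip [433.4 401.7 121.6] yaw 84.96 fix rx,ry 0.03 -0.1 open 0.0602
```

```bash
python3 -m creep '[[[0.5,1,-4,0,-0.1,0],[0,0,-6,0,0,0],[0,0,-5,0,0,0],[0,0,0,0,0,0]]]'|grep -E 'force'; python3 st.py; python3 -m creep '[[[0,0,-3,0,0,0],[0,0,-2,0,0,0],[0,0,0,0,0,0]]]'|grep -E 'force'; python3 st.py;python3 -m creep '[[[0,0,-2,0,0,0],[0,0,-2,0,0,0],[0,0,0,0,0,0]]]'|grep -E 'force'; python3 st.py
```

```text
contact_force: [-0.6, -0.2, -2.0]
tip [434.8 403.1 106. ] yaw 84.95 fix rx,ry -0.03 0.1 open 0.0599
contact_force: [0.6, -0.6, -2.0]
tip [434.7 403.  100.1] yaw 84.95 fix rx,ry -0.02 0.08 open 0.06
contact_force: [-0.4, 0.3, -2.1]
tip [435.1 403.3  99.3] yaw 84.96 fix rx,ry -0.1 0.2 open 0.0599
```

```bash
python3 -m creep '[[[-1.2,-0.5,0,-0.1,0.2,0],[0,0,-2,0,0,0],[0,0,0,0,0,0]]]'|grep -E 'force'; python3 st.py; python3 -m creep '[[[0,0,-3,0,0,0]]]'|grep -E 'force'; python3 st.py
```

```text
contact_force: [-0.2, 0.2, -1.3]
tip [433.6 402.8  98.7] yaw 84.97 fix rx,ry -0.08 0.09 open 0.0594
contact_force: [-10.5, -8.6, 41.2]
tip [433.7 403.   98.2] yaw 84.98 fix rx,ry -0.12 0.15 open 0.0596
```

```bash
python3 -m creep '[[[0,0,1,0,0,0],[0,-1.5,0,-0.1,0.1,0],[0,0,-2,0,0,0],[0,0,-1.5,0,0,0]]]'|grep -E 'force'; python3 st.py; python3 -m creep '[[[0,0,-2,0,0,0],[0,0,0,0,0,0]]]'|grep -E 'force'; python3 st.py
```

```text
contact_force: [-0.3, 0.6, -1.7]
tip [433.6 401.2  96. ] yaw 84.99 fix rx,ry -0.07 0.14 open 0.06
contact_force: [0.1, -0.2, -1.8]
tip [433.1 400.7  92.1] yaw 84.98 fix rx,ry 0.02 0.02 open 0.0598
```

```bash
python3 -m creep '[[[0,0,-3,0,0,0],[0,0,-3,0,0,0],[0,0,0,0,0,0]]]'|grep -E 'force'; python3 st.py; python3 -m creep '[[[0,0,-3,0,0,0],[0,0,-3,0,0,0],[0,0,0,0,0,0]]]'|grep -E 'force'; python3 st.py; python3 -m creep '[[[0,0,-3,0,0,0],[0,0,-3,0,0,0],[0,0,0,0,0,0]]]'|grep -E 'force'; python3 st.py
```

```text
contact_force: [0.1, -0.2, -1.6]
tip [432.7 400.4  84.2] yaw 84.97 fix rx,ry 0.08 -0.08 open 0.0597
contact_force: [0.1, -0.2, -1.1]
tip [432.6 400.3  77.1] yaw 84.98 fix rx,ry 0.11 -0.11 open 0.0599
contact_force: [0.4, -0.9, -2.0]
tip [432.9 400.6  70.8] yaw 84.98 fix rx,ry 0.07 -0.06 open 0.0599
```

```bash
python3 -m creep '[[[0,0,-2,0,0,0],[0,0,-2,0,0,0],[0,0,0,0,0,0]]]'|grep -E 'force'; python3 st.py; python3 -m creep '[[[0,0,-2.5,0,0,0]]]'|grep -E 'force'; python3 st.py
```

```text
contact_force: [0.5, 0.8, -1.8]
tip [432.9 400.9  71.5] yaw 85.0 fix rx,ry 0.01 0.05 open 0.0596
contact_force: [-6.5, -6.0, 30.9]
tip [433.3 401.4  70.5] yaw 85.0 fix rx,ry -0.08 0.14 open 0.0599
```

```bash
python3 -m creep '[[[0,0,0,0,0,0],[0,0,0,0,0,0]]]'|grep -E 'force'; python3 -m creep '[[[0,0,0,0,0,0],[0,0,0,0,0,0],[0,0,0,0,0,0],[0,0,0,0,0,0],[0,0,0,0,0,0]]]' -0.5|grep -E 'open|force'; python3 -m creep '[[[0,0,5,0,0,0],[0,0,15,0,0,0],[0,0,30,0,0,0],[0,0,35,0,0,0],[0,0,35,0,0,0]]]'|grep -E 'force'; python3 -m creep '[[[0,-15,30,0,0,0],[0,-25,20,0,0,0],[0,-25,0,0,0,0],[0,0,0,0,0,0],[0,0,0,0,0,0]]]'|grep -E 'time|pos'; python3 - <<'E'
from green import *
T=tool(); st(); w=viewer.read_camera('wrist'); cv2.imwrite('pics/w12.png',w)
for z in (.102,.106): green(w,T,z)
a=viewer.read_camera('scene'); b=viewer.read_camera('side'); cv2.imwrite('pics/sc12.png',a); cv2.imwrite('pics/sd12.png',b)
o=cv2.imread('pics/sc7.png'); d=np.abs(a.astype(int)-o).max(2); 
for n,(u,v) in dict(dish=(396,270),ctrl=(328,322),mug=(232,352),soap=(432,187),bar=(327,161),tin=(181,270),jar=(168,318),fat=(150,287),rabbit_new=(318,235)).items(): print(n,d[v-12:v+13,u-12:u+13].mean().round(1))
labels('scene',z=.101,im=a,lo=60,w=(60,125,25,45))
# rabbit white blob in scene
cv2.imwrite('pics/fin.png',np.hstack([cv2.resize(a[170:300,250:400],(400,346),interpolation=2),cv2.resize(b[150:270,240:380],(400,346),interpolation=2)]))
E
```

```text
contact_force: [0.2, 0.1, -1.5]
contact_force: [0.4, 0.2, 0.3]
opening: 0.0692
contact_force: [1.3, 0.6, -0.9]
time: 50.22
tool_pos: [0.4306, 0.3333, 0.4282]
tip [431.5 333.5 250.2] yaw 85.09 fix rx,ry -0.08 0.26 open 0.0692
[314. 121.] [433.3 401.6] [32.4 58.6] 85.1
[314. 121.] [433.4 401.8] [31.9 57.9] 85.1
dish 4.7
ctrl 4.5
mug 2.2
soap 3.3
bar 3.2
tin 20.8
jar 23.8
fat 19.7
rabbit_new 39.8
px [ 34. 438.] [ 592.4 -724.2] [np.float32(28.0), np.float32(74.0)] 0.2
px [ 18. 404.] [ 508.5 -724.9] [np.float32(29.0), np.float32(77.0)] 179.2
px [  6. 373.] [ 427.6 -724.2] [np.float32(29.0), np.float32(76.0)] 179.1
px [137. 304.] [ 464.3 -429.1] [np.float32(33.0), np.float32(61.0)] 163.3
px [168. 278.] [ 450.8 -345.3] [np.float32(36.0), np.float32(76.0)] 176.2
px [327. 161.] [409.7 191.2] [np.float32(40.0), np.float32(62.0)] 174.0
px [  5. 159.] [-179.7 -506.4] [np.float32(40.0), np.float32(112.0)] 161.3
px [481. 120.] [579.7 666.2] [np.float32(39.0), np.float32(107.0)] 168.0
px [186.  84.] [-126.5   49.1] [np.float32(29.0), np.float32(67.0)] 19.9
```

```bash
python3 - <<'E'
from h import *
a=cv2.imread('pics/sc12.png'); o=cv2.imread('pics/sc6.png'); d=np.abs(a.astype(int)-o).max(2)
for n,(u,v) in dict(tin=(181,270),jar=(168,318),fat=(150,287),dish=(396,270)).items(): print(n,d[v-12:v+13,u-12:u+13].mean().round(1))
for n,f,f0 in(('scene','sc12','sc7'),('side','sd12','sd7')):
    x=cv2.imread(f'pics/{f}.png').astype(int);y=cv2.imread(f'pics/{f0}.png').astype(int); u,v=[int(t) for t in px(n,[.603,-.003,.14])]
    m=(np.abs(x-y).max(2)>22).astype(np.uint8); m[:v-45]=0;m[v+45:]=0;m[:,:u-35]=0;m[:,u+35:]=0
    k,l,s,c=cv2.connectedComponentsWithStats(m); i=1+np.argmax(s[1:,4]); print(n,'expect',(u,v),'foot',[int(t) for t in px(n,[.603,-.003,.101])],'top',[int(t) for t in px(n,[.603,-.003,.181])],'bbox',s[i],c[i].round(1))
E
```

```text
tin 19.9
jar 23.5
fat 18.3
dish 2.0
scene expect (318, 234) foot [318, 242] top [318, 225] bbox [292 221  39  40 720] [313.1 243.7]
side expect (299, 204) foot [300, 217] top [299, 190] bbox [ 264  182   59   67 1888] [284.4 214.4]
```

```bash
python3 - <<'E'
from h import *
for f in('scene0','sc6','sc12'):
    a=cv2.imread(f'pics/{f}.png').astype(int); b,g,r=a[...,0],a[...,1],a[...,2]
    m=((g-r>20)&(g-b>15)).astype(np.uint8); k,l,s,c=cv2.connectedComponentsWithStats(m); print(f,[(s[i].tolist(),c[i].round(1).tolist()) for i in range(1,k) if s[i,4]>80], 'tin',a[270,181],'jar',a[318,168],'floor',a[300,185])
    w=a[235:350,110:235].astype(np.float32).mean(2)
    if f=='scene0': w0=w
    else: print(cv2.phaseCorrelate(w0[60:115,30:80].copy(),w[60:115,30:80].copy()),cv2.phaseCorrelate(w0[20:55,50:100].copy(),w[20:55,50:100].copy()))
E
```

```text
scene0 [([129, 267, 38, 40, 778], [147.8, 285.9]), ([182, 276, 26, 37, 476], [194.4, 293.9])] tin [88 87 94] jar [119 139 142] floor [42 69 88]
sc6 [([129, 268, 39, 39, 753], [148.2, 286.3]), ([182, 276, 26, 37, 458], [194.4, 293.5])] tin [140 140 150] jar [74 87 89] floor [39 65 84]
((-0.459711007411979, 0.04982014557337777), 0.5006761493682861) ((0.1987802690012508, 0.23943308183524792), 0.7309354937407706)
sc12 [([375, 124, 22, 29, 324], [386.6, 137.2]), ([129, 267, 39, 40, 818], [148.2, 286.3])] tin [138 138 147] jar [113 133 135] floor [ 64 108 137]
((0.23769833819276798, -0.17701344103241823), 0.5975479488372802) ((-0.15355465053698936, 0.4485065874306926), 0.5468185181087918)
```

Everything in the crate kept its place; only the lighting there changed. The green cartridge is now in the console, so I'm handing in.

```bash
python3 -c "
from cell import robot
print(robot.hand_in())"
```

```text
the job is handed in; nothing more can be done
None
```

The job is done and handed in at about 50 s of robot time; no verdict was reported.

- **Cases:** I found three loose cases and laid them one at a time on the pile. Each one was lowered until it stopped moving and a push read about 34–40 N, and only then released. The last look put the top case at about (604, -4) mm, turned 91.7°. I estimate the rack at (602, -2) mm, 91.8°.
- **Rabbit:** It was set down on the pile by feel, with the gripper at about (605, -2) mm. The side view afterwards showed it upright on the pile. The later scene image is consistent with that, but shadow made the side image's outline useless for a position.
- **Cartridge:** The thin green one first caught on the +y edge of the socket. I moved it 1.5 mm and it then went in about 28 mm to the bottom. It measures (433.4, 401.7) mm at 85.1°, against a socket at (433.8, 401.3) mm at 85°. The released fingers came away cleanly.
- **Everything else:** The bystanders show no change in the scene images. The fat cartridge, jar and tin did show brightness differences, but a shift check put them within half a pixel of their starting places, so I take the differences as lighting.

A final close-up of the rack could not be viewed because the picture limit was reached, so the last checks there are numbers only.

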